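# Pry the sprung retaining ring off the axle with the hooked pick

## Robot

A 6-joint arm with a two-finger parallel gripper is mounted at the origin on a cart in front of the work surface, level with it; the furniture and walls round the work are solid. World frame = base frame: x ahead of the robot, y to its left, z up, the work surface at z = 0. Lengths are in m, angles in rad, forces in N, time in s.
With the tool pointing down it reaches from about 0.225 to 0.875 m from the base axis. Payload 3.4 kg.
Tool frame: the origin (TCP) lies on the centre line of the jaws, within the pads' length; the fingertips stand 11 mm ahead of it and the grasp point (between the pads) lies 8 mm behind it; z points along the fingers, y is the line along which they close (so a half turn about z gives the same grasp; the last joint's range is limited). The gripper opens to 85 mm and grips with 20 to 120 N. Pads are 22 mm wide; open, the fingers measure 114 mm over their backs; the gripper's body (76 mm by 85 mm) begins 54 mm behind the grasp point. The pads swing forward as they close: fully open they stand 13 mm farther back than shut.
Start: joints at [1.014, 0.276, 1.505, -0, 1.361, -0.121], TCP at [0.243, 0.521, 0.242] pointing down, gripper open.
Joint ranges: [-2.89, 2.89], [-0.75, 2.08], [0.22, 2.7], [-1.18, 4.32], [0.11, 2.71], [-2.7, 2.7]. Speed limits (rad/s): [2.57, 2.57, 3.14, 3.14, 3.14, 3.14].

## Interface

Orientations are given as a unit quaternion [w, x, y, z].
In Python, from rig import manip, eyes, job gives the robot as it stands.
- The arm moves only by the tool drive_tool, never from a script. Its argument "rows" is a list of rows, each a list of 3 entries, a list of its own where there are three numbers: the turn, a rotation vector about the world's x, y, z in rad, then the shift along the world's x, y, z in cm, then the finger opening in cm, from 0 to 8.54. A call has 1 to 8 rows; each row shifts and turns the commanded pose from where the row before left it; what a row does not reach is not made up. A row lasts 1/8 s, in which the tool goes at most 62.5 mm and 10.7 degrees, less where a joint would pass 70% of its speed; a pose out of reach is approached as far as the arm can. A call is refused whole if a number of a shift passes 6.25 or a number of a turn 0.188, either way. A call with a gripper value outside its range is refused whole. The fingers move at their own pace and stop on an object; "force" is the grip in N (left out, the last holds). Time passes only in rows, so rows that do not move let the fingers close. It gives the time, the measured TCP pose, the force, the opening and the grip force at its end, in the units of the state.
- manip.get_state(): the state, without advancing time (a new reading comes with each control period).
- eyes.get_image(name): name is "scene" or "top" or "wrist"; returns the picture (420x560x3 uint8, red, green, blue); there is no depth.
- eyes.get_calibration(name): a dict with "camera_matrix" (3x3 intrinsics, pixels), "view" (4x4, takes a point from world to camera coordinates). Camera axes: x right, y up, looking along -z (the intrinsics and any distortion apply to the point x, -y, -z); pixel columns grow to the right and rows downward; lengths in m; the calibration is good to about 2 mm. A picture is of the moment at which its call begins: read the wrist's pose just before it. get_calibration takes no time and is no camera call; for the wrist camera it gives the pose at the moment of the call.
- job.sign_off(): hands the job in; it is judged then, once.
The state is a dict: "clock": time; "qpos": joint angles; "qd": joint speeds; "effort": joint torques, N m; "position": TCP position; "ee_rot": TCP orientation; "contact_force": force on the tool from outside, world axes, zero at the start; "moment": the same for the moment, N m; "width": finger opening in m; "gripper_force": force on a finger pad.
Only numpy, scipy, OpenCV 4.12 (cv2) and the standard library are available. Lean on these libraries where they do the work, as an engineer would, in place of code of your own. Each camera call takes 0.05 s, during which the arm holds its last target. There are 200 camera calls.

## Task

Take the hooked pick from its fork and use it to pry the sprung retaining ring off the axle: slide the hook's foot in over the axle's end and right under the ring's loop, feeling your way as the axle slides back in its bearing, then pull the ring up out of its groove. Leave the ring in the catch tray under the axle, with the axle still in its bearing, and hang the pick back upright in its fork. Be gentle (never load the ring with more than 22 N or the axle with more than 32 N), touch them only with the pick, and do not disturb the coupling, tin and marker.

Things in the scene. Friction and masses are not known exactly. Their poses are not given: they have to be found in the camera images.
- pick: Steel hooked pick, 0.14 kg, hanging upright in a fork at the start. Origin: underside of its foot, on the shank's axis. z up the shank; x is where the hook's foot points. Straight round 7 mm shank, square collar 30x30x4 mm with its underside 50 mm up, above it the handle.
- pick_grip (a point): Centre of the pick's handle, 80 mm above the underside of its foot. The handle is an upright black block 20 (x) x 18 (y) x 52 (z) mm, 54 to 106 mm above that underside. Axes as pick.
- pick_foot (a point): Point on the foot of the pick's hook, 7.5 mm ahead (x) of the shank's axis, 5.5 mm above the underside. The foot runs along +x from the shank's bottom, 8 mm wide, flat below; its top is flat and 5.5 mm high out to 15.5 mm from the shank's axis, then slopes down to a nose 1.8 mm high, whose end is 25.4 mm from the shank's axis. Axes as pick.
- ring: Sprung retaining ring of 4 mm dark wire, 27 mm wide (y), in the axle's groove. Origin on the axle's axis; x along the axle into the bearing, z up. Two sprung arms grip the groove, open at the bottom, reaching 14 mm below the origin. A loop stands over the axle. With the flat of the foot under the loop, a pull up of some 8 to 16 N snaps it off; it then hangs on the foot.
- ring_bar (a point): Middle of the underside of the level top bar (along y) of the ring's loop, 16.4 mm above the ring's origin. Between it and the axle's top is a gap 4.4 mm high and 13 mm wide. The hook's nose enters it along x; sliding the thicker flat in lifts the sprung ring 1 mm and takes up to about 16 N. Right in, the bar meets the shank. Axes as ring.
- axle: Level steel axle, 24 mm thick. Origin on its axis at the middle of the groove; x into the bearing. Its free end is 10.6 mm before the origin; the groove is 5.2 mm wide. It cannot turn, but slides lengthways with an end play that differs each time (2 to 26 mm, not measured): a light push (1 to 4 N) moves it in, ring and all, until a collar meets the block; only then does the ring stand firm.
- bearing: Stand fixed to the bench: base plate 210x110 mm, grey block 70 mm wide, 95 mm high, front at x = 54 mm, with the axle 70 mm above the bench. Origin on the bench under the axle; x along the axle into the block, z up. Before the block, under the axle's end, is an open catch tray: inside x -90 to 25 mm, y -49 to 49 mm, floor 6 mm and rim 22 mm above the bench.
- rack_seat (a point): Where pick_grip is when the pick hangs in its fork, 100 mm above the bench. Fork: two level prongs, top 70 mm above the bench, 12 mm apart, running along x of this frame, open at -x, a post 41 mm behind (+x). The shank goes between them, the collar rests on top. A lip 3 mm high at the open end: lift the pick 6 mm or more, then slide it out or in along x.
- coupling: Dark steel pipe coupling, an upright tube 58 mm across and 62 mm high; origin under its centre. Bystander.
- tin: Round tin with a red lid, 69 mm across and 50 mm high; origin under its centre. Bystander.
- marker: White marker pen with a black cap, 127 mm long along its y, 18 mm thick; origin under its centre. Bystander.
There are look-alikes about, which are no part of the job. Leave any brown look-alike of the pick alone.

How it is judged:
On the way, in this order (a step that is already met when the one before it is completed fails the run):
1. the pick is out of its fork (distance between pick_grip and rack_seat above 0.05 m), for 0.1 s.
2. the flat of the hook's foot is right under the loop's bar, the bar near the shank, while the ring is still in its groove (x of pick_foot in the frame of ring between -0.003 and 0.007 m and y of pick_foot in the frame of ring between -0.007 and 0.007 m and z of pick_foot in the frame of ring between 0.012 and 0.02 m and distance between ring and axle below 0.006 m), for 0.1 s.
3. the ring is clear of the axle (distance between ring and axle above 0.025 m), for 0.1 s.
At the end, for the whole second after the job is handed in: the ring rests in the catch tray, free of the pick, the axle is still in its bearing, and the pick hangs upright (within 0.1 rad) in its fork, its handle's centre within 10 mm of the seat point (x of ring in the frame of bearing between -0.09 and 0.025 m and y of ring in the frame of bearing between -0.05 and 0.05 m and height (world z) of ring below 0.032 m and linear speed of ring below 0.03 m/s and x of axle in the frame of bearing between -0.015 and 0.04 m and height (world z) of axle above 0.06 m and distance between pick_grip and rack_seat below 0.01 m and angle between pick_grip's own z axis and vertical below 0.1 rad and contact force between pick and ring below 0.1 N); the robot touches nothing.
It fails at once if the pick loads the ring with more than 22 N (contact force between pick and ring above 22 N).
It fails at once if the pick loads the axle with more than 32 N (contact force between pick and axle above 32 N).
It fails at once if the robot itself touches the ring (contact force between any of the fingers, the arm and ring above 0.5 N).
It fails at once if the robot itself touches the axle (contact force between any of the fingers, the arm and axle above 0.5 N).
It fails at once if the coupling, tin or marker is disturbed (moved over 15 mm) (distance of any of coupling, tin, marker from where it was at the start of the episode above 0.015 m).
It also fails if it takes over 59 s, if anything falls off the work surface, if the arm or the gripper's body presses on something with over 40 N, if the wrist force passes 120 N, or if a joint passes its speed limit or range.

## Working session

There is one attempt and no reset: what is moved stays moved. The work goes in short steps, Python scripts to look and compute and a tool call to move; the robot and the scene stay as the last step left them, time stands still between calls to the robot, and variables do not carry over. Pictures are saved under pics/ and viewed, at most 10 in all, crops included, and the job is handed in when it is done.

Besides the shell and the picture viewer there is one more tool, called after "Request:" in YAML: its name, and indented under it one key for each argument. drive_tool: Moves the arm, as the interface text tells. Its arguments: {"type":"object","properties":{"rows":{"type":"array"},"force":{"type":"number"}},"required":["rows"]}

```bash
mkdir -p pics; ls; python3 - <<'E'
from rig import manip, eyes, job
import cv2,numpy as np
s=manip.get_state();print(s)
for n in("scene","top"):
    im=eyes.get_image(n);cv2.imwrite(f"pics/{n}0.png",im[:,:,::-1])
    c=eyes.get_calibration(n);print(n,{k:np.round(v,4).tolist() for k,v in c.items()})
E
```

```text
pics
{'clock': 0.0, 'qpos': array([ 1.01403572e+00,  2.76587471e-01,  1.50616977e+00,  1.71740367e-05,
        1.36074750e+00, -1.20962040e-01]), 'qd': array([ 0.00143636,  0.0011672 ,  0.00020454,  0.00042673, -0.00093773,
       -0.00067316]), 'effort': array([ 6.14186301e-04, -4.16783524e+01, -2.45806360e+01, -8.78783817e-05,
        1.12146424e-02,  2.26467267e-05]), 'position': array([0.2424176 , 0.52080114, 0.24142942]), 'ee_rot': array([-3.25721710e-04,  2.16180719e-01,  9.76352899e-01, -8.98888544e-04]), 'contact_force': array([-0.72862069, -0.26006734,  0.37100522]), 'moment': array([0.03075866, 0.01491288, 0.01665649]), 'gripper_force': 0.0, 'width': 0.08561081013760946}
scene {'camera_matrix': [[415.2385, 0.0, 278.7191], [0.0, 415.2385, 209.1596], [0.0, 0.0, 1.0]], 'view': [[0.9107, -0.4124, 0.0233, -0.4438], [0.209, 0.5087, 0.8352, -0.2235], [-0.3564, -0.7558, 0.5494, -0.5999], [0.0, 0.0, 0.0, 1.0]]}
top {'camera_matrix': [[517.3523, 0.0, 285.7947], [0.0, 517.3523, 203.3998], [0.0, 0.0, 1.0]], 'view': [[-0.0718, -0.9974, 0.0063, 0.1322], [0.9759, -0.069, 0.2069, -0.534], [-0.2059, 0.021, 0.9783, -0.9152], [0.0, 0.0, 0.0, 1.0]]}
```

View pics/scene0.png

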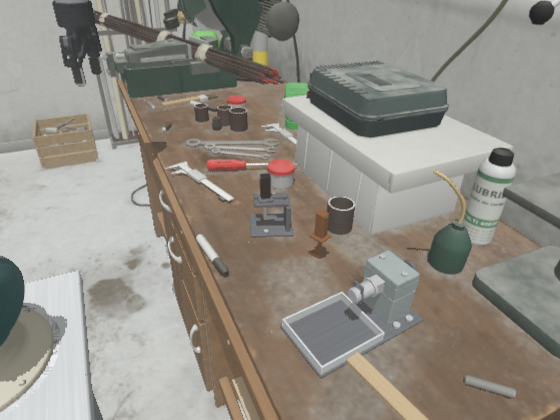

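View pics/top0.png

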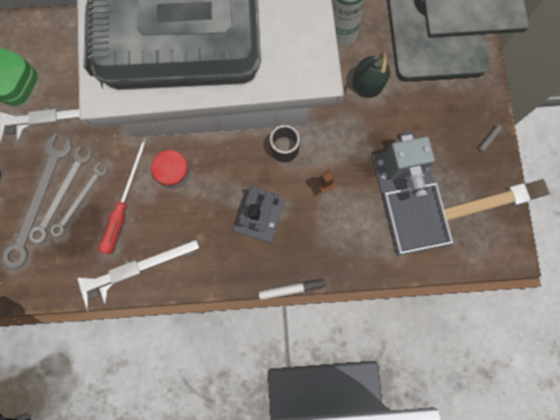

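The black-handled pick in the grey fork is at scene (265,186) and top (255,212). The brown look-alike is at scene (320,228) and top (325,182). The bearing with its tray is at scene (375,300) and top (415,190). The black one fits the description, so I'll confirm it in enlarged crops.

```bash
cat > h.py <<'E'
from rig import manip, eyes, job
import cv2,numpy as np
def cal(n):
    c=eyes.get_calibration(n);return np.array(c["camera_matrix"]),np.array(c["view"])
def proj(c,P):
    K,V=c;p=V[:3,:3]@np.asarray(P,float)+V[:3,3];q=K@(p*[1,-1,-1]);return q[:2]/q[2]
def ray(c,uv):
    K,V=c;d=np.linalg.inv(K)@[uv[0],uv[1],1.];d=V[:3,:3].T@(d*[1,-1,-1]);return -V[:3,:3].T@V[:3,3],d/np.linalg.norm(d)
def onz(c,uv,z):
    o,d=ray(c,uv);return o+d*(z-o[2])/d[2]
def tri(rs):
    A=0;b=0
    for o,d in rs:
        M=np.eye(3)-np.outer(d,d);A=A+M;b=b+M@o
    x=np.linalg.solve(A,b);return x,[np.linalg.norm(np.cross(x-o,d)) for o,d in rs]
def crop(im,x0,y0,x1,y1,k,f):
    c=cv2.resize(im[y0:y1,x0:x1],None,fx=k,fy=k,interpolation=cv2.INTER_CUBIC)
    cv2.imwrite("pics/"+f,c)
E
python3 - <<'E'
from h import *
s=cv2.imread("pics/scene0.png");t=cv2.imread("pics/top0.png")
crop(s,240,165,430,375,2.8,"c1.png")
a=cv2.resize(t[180:246,225:345],None,fx=5,fy=5,interpolation=2);b=cv2.resize(t[125:255,365:460],None,fx=2.0,fy=2.0,interpolation=2)
crop(t,225,125,460,260,3.4,"c2.png")
E
```

```text
(no output)
```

View pics/c1.png

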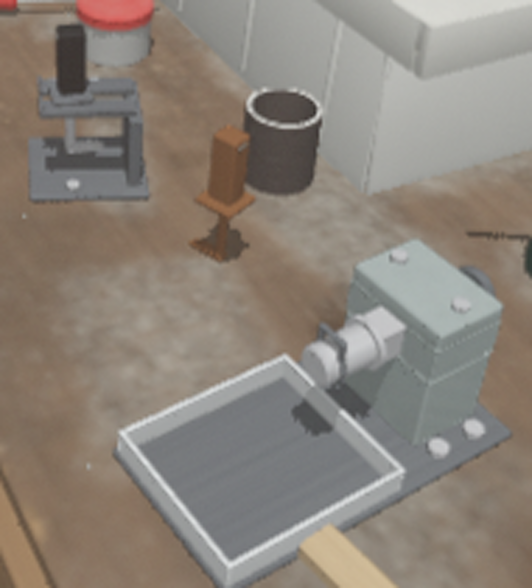

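View pics/c2.png

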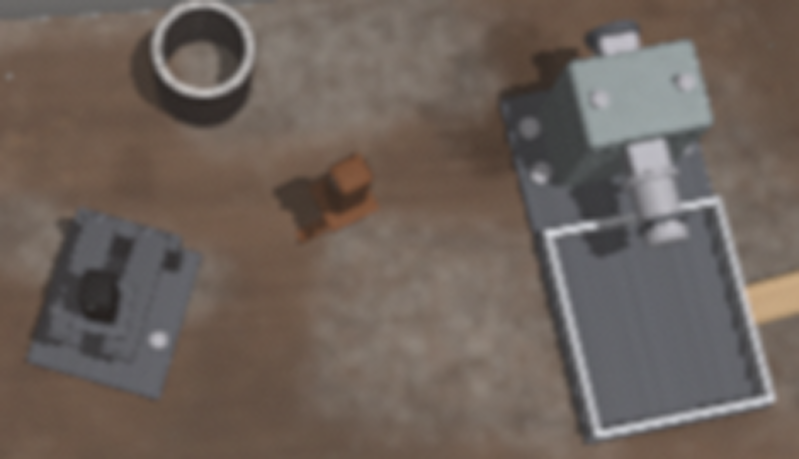

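The crops show three things:
- **Pick:** the black-handled pick hangs in the grey fork, with its handle at crop 1 (70,58) and its foot pointing right, toward the post. This is the one meant.
- **Look-alike:** the brown one at (228,170) stands free on the bench.
- **Ring:** it is on the axle at crop 1 (332,345), above the tray.

Next I'll measure coarse poses.

```bash
python3 - <<'E'
from h import *
np.set_printoptions(precision=4,suppress=True)
S=cal("scene");T=cal("top");W=cal("wrist")
s=lambda u,v:ray(S,(u/2.8+240-.3,v/2.8+165-.3)); tt=lambda u,v:(u/3.4+225-.35,v/3.4+125-.35)
t=lambda u,v:ray(T,tt(u,v))
print("handle top",tri([s(71,28),t(100,283)]))
print("axle end",tri([s(318,366),t(668,233)]))
print("ring top",tri([s(330,326),t(655,180)]))
c=[onz(T,tt(*p),.022) for p in [(545,233),(718,200),(775,400),(598,435)]]
for p in c:print(p)
l=lambda a,b:(np.linalg.norm(a-b),np.degrees(np.arctan2(*(a-b)[1::-1])))
print(l(c[0],c[3]),l(c[1],c[2]),l(c[0],c[1]),l(c[3],c[2]),"ctr",np.mean(c,0))
f=[onz(T,tt(*p),.0) for p in [(85,208),(200,255),(158,398),(28,358)]]
for p in f:print("fork base",p)
print(l(f[0],f[3]),l(f[1],f[2]),l(f[1],f[0]),l(f[2],f[3]))
print("post",onz(T,tt(172,260),.07))
print("wristcam",-W[1][:3,:3].T@W[1][:3,3],-W[1][2,:3],W[0])
st=manip.get_state();print(st["clock"])
from scipy.spatial.transform import Rotation as R
print(R.from_quat(np.roll(st["ee_rot"],-1)).as_matrix())
E
```

```text
handle top (array([0.5226, 0.1508, 0.1275]), [np.float64(0.000224902110124347), np.float64(0.00022490211012448385)])
axle end (array([ 0.5398, -0.1576,  0.0709]), [np.float64(0.0006020826627836667), np.float64(0.0006020826627836972)])
ring top (array([ 0.5601, -0.1469,  0.0859]), [np.float64(0.007209378406232545), np.float64(0.007209378406232542)])
[ 0.5558 -0.1015  0.022 ]
[ 0.5682 -0.2034  0.022 ]
[ 0.4506 -0.2202  0.022 ]
[ 0.438  -0.1182  0.022 ]
(np.float64(0.11891425798960023), np.float64(8.087115420207377)) (np.float64(0.1187888469549686), np.float64(8.127184556978584)) (np.float64(0.10263066000504004), np.float64(96.9432288661148)) (np.float64(0.10271129145500647), np.float64(97.01411471745712)) ctr [ 0.5031 -0.1608  0.022 ]
fork base [0.5946 0.1621 0.    ]
fork base [0.5616 0.0967 0.    ]
fork base [0.4794 0.1267 0.    ]
fork base [0.5079 0.2001 0.    ]
(np.float64(0.09464371178870984), np.float64(-23.62784458304588)) (np.float64(0.087564065822561), np.float64(-20.0720355167179)) (np.float64(0.07328324670415463), np.float64(-116.74675246168417)) (np.float64(0.07867309925770326), np.float64(-111.25225405684454))
post [0.5446 0.1133 0.07  ]
wristcam [0.1843 0.549  0.3728] [ 0.2329 -0.1102 -0.9662] [[324.3139   0.     277.0051]
 [  0.     324.3139 207.7907]
 [  0.       0.       1.    ]]
0.1
[[-0.9065  0.4221 -0.0009]
 [ 0.4221  0.9065 -0.0014]
 [ 0.0002 -0.0017 -1.    ]]
```

Request:
drive_tool:
  rows:
    - [[0,0,-0.184],[1.75,-2.31,0],8.5]
    - [[0,0,-0.184],[1.75,-2.31,0],8.5]
    - [[0,0,-0.184],[1.75,-2.31,0],8.5]
    - [[0,0,-0.184],[1.75,-2.31,0],8.5]
    - [[0,0,-0.184],[1.75,-2.31,0],8.5]
    - [[0,0,-0.184],[1.75,-2.31,0],8.5]
    - [[0,0,-0.184],[1.75,-2.31,0],8.5]
    - [[0,0,-0.184],[1.75,-2.31,0],8.5]

```text
clock: 1.1
position: [0.383, 0.3355, 0.2419]
ee_rot: [0.0, 0.817, 0.576, -0.0]
contact_force: [0.3, -0.2, 0.1]
width: 0.085
gripper_force: 0.0
```

Request:
drive_tool:
  rows:
    - [[0,0,-0.184],[1.75,-2.31,0],8.5]
    - [[0,0,-0.184],[1.75,-2.31,-0.5],8.5]
    - [[0,0,-0.184],[1.75,-2.31,-0.5],8.5]
    - [[0,0,-0.184],[1.75,-2.31,-0.5],8.5]
    - [[0,0,-0.184],[1.75,-2.31,-0.5],8.5]
    - [[0,0,-0.184],[1.75,-2.31,-0.5],8.5]
    - [[0,0,-0.184],[1.75,-2.31,-0.5],8.5]
    - [[0,0,-0.184],[1.75,-2.31,-0.5],8.5]

```text
clock: 2.1
position: [0.523, 0.1508, 0.2067]
ee_rot: [0.0, 0.993, -0.122, -0.0]
contact_force: [-0.0, 0.3, 0.3]
width: 0.0849
gripper_force: 0.0
```

Request:
drive_tool:
  rows:
    - [[0,0,-0.145],[0,0,-0.3],8.5]
    - [[0,0,0],[0,0,0],8.5]

```text
clock: 2.35
position: [0.5224, 0.1513, 0.2036]
ee_rot: [0.0, 0.982, -0.19, -0.001]
contact_force: [0.7, 0.3, 0.8]
width: 0.0849
gripper_force: 0.0
```

```bash
cat >> h.py <<'E'
from scipy.spatial.transform import Rotation as R
np.set_printoptions(precision=4,suppress=True)
def pose():
    s=manip.get_state();M=R.from_quat(np.roll(s["ee_rot"],-1)).as_matrix();return s,s["position"],M
def show():
    s,p,M=pose();print("t",round(s["clock"],2),"p",p,"yaw x",round(np.degrees(np.arctan2(M[1,0],M[0,0])),2),"z",M[:,2],"F",s["contact_force"],"w",s["width"],"gf",s["gripper_force"],"q6",s["qpos"][5])
E
python3 - <<'E'
from h import *
show();c=cal("wrist");im=eyes.get_image("wrist")[:,:,::-1]
cv2.imwrite("pics/w1.png",im);np.savez("w1.npz",K=c[0],V=c[1])
E
```

```text
t 2.35 p [0.5224 0.1513 0.2036] yaw x -21.9 z [-0.0018 -0.0002 -1.    ] F [0.7118 0.2953 0.7824] w 0.08486129574528908 gf 0.0 q6 2.1069602814828783
```

View pics/w1.png

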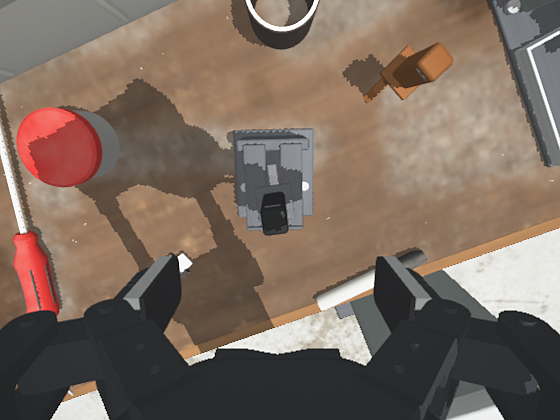

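```bash
python3 - <<'E'
from h import *
im=cv2.imread("pics/w1.png")
crop(im,222,115,325,245,4.6,"w1c.png")
E
```

```text
(no output)
```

View pics/w1c.png

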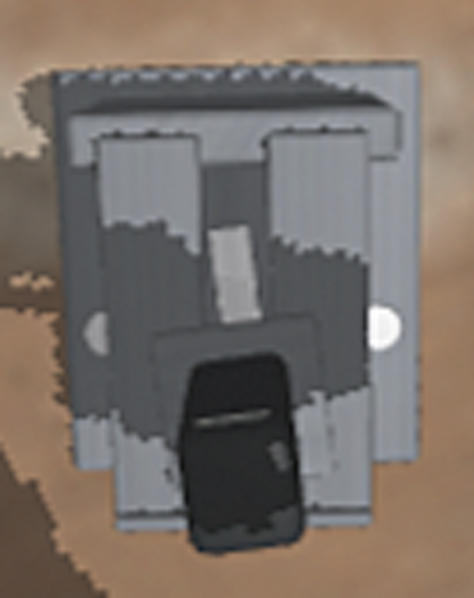

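```bash
python3 - <<'E'
from h import *
d=np.load("w1.npz");c=(d["K"],d["V"])
P=lambda u,v,z:onz(c,(u/4.6+222-.4,v/4.6+115-.4),z)
def ln(n,a,b,z,z2=None):
    A=P(*a,z);B=P(*b,z2 or z);D=A-B;print(n,A,B,"len",np.hypot(*D[:2]),"yaw",np.degrees(np.arctan2(D[1],D[0])))
ln("prongL outer",(97,138),(116,525),.07)
ln("prongR outer",(368,133),(372,525),.07)
ln("prongL inner",(203,140),(203,310),.07)
ln("prongR inner",(267,135),(268,310),.07)
ln("prong far ends",(97,138),(368,133),.07)
ln("near ends",(116,525),(372,525),.07)
ln("foot",(229,228),(240,320),.022,.0255)
ln("collar front",(325,325),(155,335),.074)
ln("handle top near",(300,540),(193,552),.126)
ln("handle top far",(295,412),(187,424),.126)
ln("handle top side R",(295,412),(300,540),.126)
ln("handle top side L",(187,424),(193,552),.126)
ctr=sum(P(*q,.126) for q in [(300,540),(193,552),(295,412),(187,424)])/4;print("ctr",ctr)
E
```

```text
prongL outer [0.5767 0.1598 0.07  ] [0.5099 0.1849 0.07  ] len 0.07128648270096298 yaw -20.610064858739555
prongR outer [0.5598 0.1156 0.07  ] [0.4921 0.1404 0.07  ] len 0.0721730085581039 yaw -20.147799333349983
prongL inner [0.5694 0.1428 0.07  ] [0.5416 0.1542 0.07  ] len 0.03012158412789262 yaw -22.401736707433457
prongR inner [0.5661 0.1321 0.07  ] [0.5372 0.1434 0.07  ] len 0.03098178399141839 yaw -21.425122926899576
prong far ends [0.5767 0.1598 0.07  ] [0.5598 0.1156 0.07  ] len 0.04731419728107347 yaw 69.15575195148709
near ends [0.5099 0.1849 0.07  ] [0.4921 0.1404 0.07  ] len 0.047908211504962314 yaw 68.10111706902929
foot [0.5479 0.1474 0.022 ] [0.5295 0.1524 0.0255] len 0.019045366535363803 yaw -14.986330481528773
collar front [0.5317 0.1347 0.074 ] [0.5413 0.1635 0.074 ] len 0.030299814013500615 yaw -108.46504009327816
handle top near [0.5134 0.1484 0.126 ] [0.5175 0.1638 0.126 ] len 0.015963320857658864 yaw -105.12897796766168
handle top far [0.5319 0.1419 0.126 ] [0.536  0.1571 0.126 ] len 0.01573280363019344 yaw -105.34120053632688
handle top side R [0.5319 0.1419 0.126 ] [0.5134 0.1484 0.126 ] len 0.019585903678662392 yaw -19.311457217494166
handle top side L [0.536  0.1571 0.126 ] [0.5175 0.1638 0.126 ] len 0.01966213875398412 yaw -19.969342325051368
ctr [0.5247 0.1528 0.126 ]
```

Request:
drive_tool:
  rows:
    - [[0,0,0.078],[0.2,0.15,-2.8],5]
    - [[0,0,0],[0,0,-2.8],5]
    - [[0,0,0],[0,0,-2.8],5]
    - [[0,0,0],[0,0,-2.0],5]
    - [[0,0,0],[0,0,-1.06],5]
    - [[0,0,0],[0,0,0],5]
  force: 110

```text
clock: 3.15
position: [0.5243, 0.1534, 0.0894]
ee_rot: [0.0, 0.988, -0.151, -0.001]
contact_force: [-0.5, -1.3, 0.2]
width: 0.0501
gripper_force: 0.0
```

Request:
drive_tool:
  rows:
    - [[0,0,0],[0,0,0],1.0]
    - [[0,0,0],[0,0,0],1.0]
    - [[0,0,0],[0,0,0],1.0]
    - [[0,0,0],[0,0,0],1.0]
    - [[0,0,0],[0,0,0],1.0]
  force: 110

```text
clock: 3.78
position: [0.5255, 0.1533, 0.0909]
ee_rot: [-0.0, 0.988, -0.152, 0.001]
contact_force: [-1.6, 0.0, 5.7]
width: 0.0167
gripper_force: 107.2
```

```bash
python3 - <<'E'
from h import *
show();c=cal("wrist");im=eyes.get_image("wrist")[:,:,::-1]
crop(im,150,100,410,330,3.0,"w2.png");np.savez("w2.npz",K=c[0],V=c[1])
E
```

```text
t 3.77 p [0.5255 0.1533 0.0909] yaw x -17.48 z [ 0.0021  0.0003 -1.    ] F [-1.5604  0.022   5.716 ] w 0.016719383777689768 gf 107.19032049179077 q6 2.0326990964283462
```

View pics/w2.png

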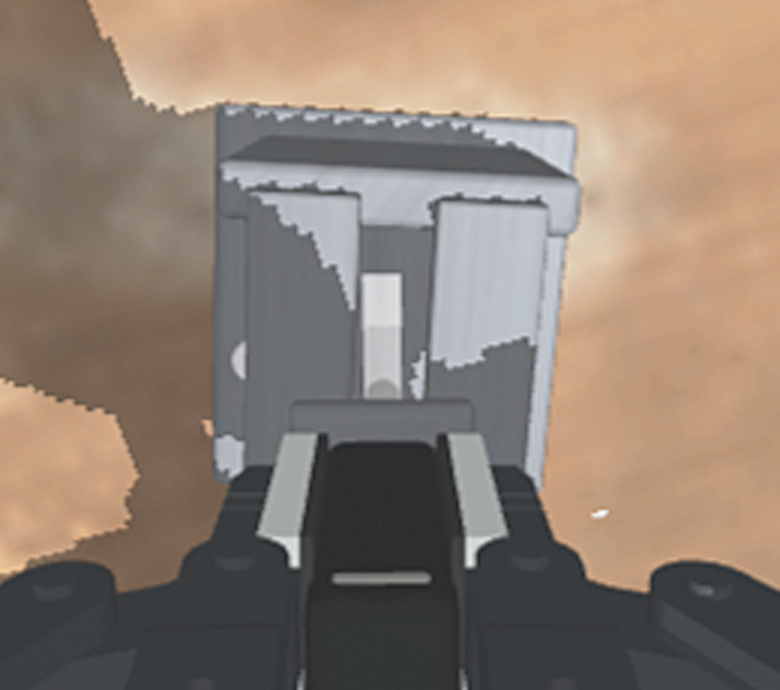

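The pick is firmly held. The foot is straight ahead, with its tip at crop (382,275), which is full column 277. Now I'll lift it and slide it out.

Request:
drive_tool:
  rows:
    - [[0,0,0],[0,0,0.7],1.0]
    - [[0,0,0],[0,0,0.7],1.0]
    - [[0,0,0],[-1.87,0.7,0],1.0]
    - [[0,0,0],[-1.87,0.7,0],1.0]
    - [[0,0,0],[-1.87,0.7,0],1.0]
    - [[0,0,0],[-1.87,0.7,0],1.0]
    - [[0,0,0],[-0.9,0.3,2],1.0]
    - [[0,0,0],[0,0,2],1.0]

```text
clock: 4.82
position: [0.4386, 0.1847, 0.1438]
ee_rot: [0.0, 0.988, -0.151, -0.001]
contact_force: [0.3, -0.0, -1.6]
width: 0.0171
gripper_force: 107.2
```

Request:
drive_tool:
  rows:
    - [[0,0,0.05],[0,-2,2],1.0]
    - [[0,0,0.05],[0,-4,2],1.0]
    - [[0,0,0.06],[0,-5,0.5],1.0]
    - [[0,0,0.06],[0,-5,0],1.0]
    - [[0,0,0.06],[0,-5,0],1.0]
    - [[0,0,0.06],[0,-5,0],1.0]
    - [[0,0,0.05],[0,-5,0],1.0]
    - [[0,0,0.05],[0,-3,0],1.0]

```text
clock: 5.82
position: [0.4403, -0.1572, 0.1887]
ee_rot: [0.0, 0.998, 0.067, 0.0]
contact_force: [0.2, 0.7, -2.4]
width: 0.0168
gripper_force: 107.3
```

Request:
drive_tool:
  rows:
    - [[0,0,0],[0,-1.5,0],1.0]
    - [[0,0,0],[0,0,0],1.0]

```text
clock: 6.08
position: [0.4407, -0.1705, 0.1886]
ee_rot: [-0.0, 0.998, 0.066, -0.0]
contact_force: [-0.6, 0.3, -1.8]
width: 0.0164
gripper_force: 107.4
```

```bash
python3 - <<'E'
from h import *
show();c=cal("wrist");im=eyes.get_image("wrist")[:,:,::-1]
cv2.imwrite("pics/w3.png",im);np.savez("w3.npz",K=c[0],V=c[1])
print(-c[1][:3,:3].T@c[1][:3,3])
E
```

```text
t 6.08 p [ 0.4407 -0.1705  0.1886] yaw x 7.62 z [-0.0002  0.0006 -1.    ] F [-0.5711  0.277  -1.7602] w 0.01641653121884826 gf 107.37896203994751 q6 0.9206802592388718
[ 0.5066 -0.1615  0.3198]
```

View pics/w3.png

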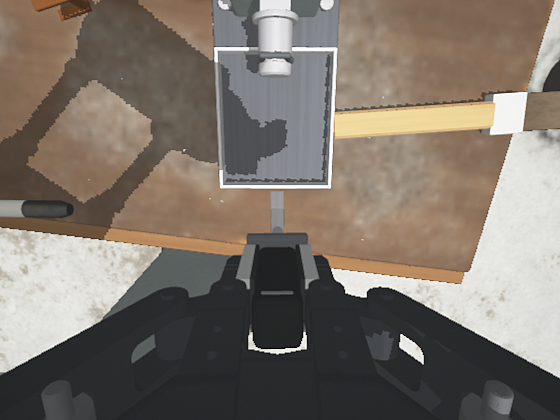

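The axle's end is at (275,70), with the ring as a dark band near (275,55). The foot is at column 277, nearly in line, and the tray is at rows 48–187. I'll measure the line and the ring numerically.

```bash
python3 - <<'E'
from h import *
d=np.load("w3.npz");c=(d["K"],d["V"])
im=cv2.imread("pics/w3.png");g=cv2.cvtColor(im,6)
for r in range(8,80,2): print(r,g[r,246:304:2])
print("foot");
for r in (195,200,210,220): print(r,g[r,264:292])
m=cv2.inRange(im,(225,225,225),(255,255,255))
for r in (90,120,150,170):
    x=np.where(m[r,200:350])[0]+200; a=x[x<270].mean();b=x[x>270].mean()
    print(r,a,b,onz(c,(a,r),.022),onz(c,(b,r),.022), (onz(c,(a,r),.022)+onz(c,(b,r),.022))/2)
E
```

```text
8 [100  94  82  83  82  83  73 224 235 235 236 237 235 236 231 233 235 235
 235 235 237 239 172  98 101 101 101 102 101]
10 [100  84  83  83  82  79  64 214 214 207 207 213 218 219 224 226 223 222
 222 224 199 201 160  89  98 101 101 101 101]
12 [101  81  85  84  81 150 171 187 199 210 217 221 222 224 232 232 229 228
 229 223 218 218 220 204 156  94 100  99  99]
14 [101  94  84  86 136 166 181 194 206 217 225 229 232 239 249 247 242 238
 233 225 222 220 216 205 198 155 100  98  97]
16 [100  82  82 105 142 174 190 193 178 146 135 124 116 109  73  73  89 128
 134 140 169 200 217 204 191 171 116  93  94]
18 [113  79  77 105 151 143 125 111 125 165 194 210 220 230 236 238 232 226
 218 198 157 116 114 130 167 170 135 128 133]
20 [ 76  80  78 105 119 116 119 155 184 196 206 215 219 227 232 234 233 226
 222 222 221 207 165 111 114 135 130 127 131]
22 [ 80  80  79  85 121 119 121 159 180 195 206 214 219 227 233 233 232 225
 222 221 218 204 181 136 116 116 130 128 132]
24 [ 80  80  79  78  93 103 119 158 181 194 206 214 219 228 233 234 232 226
 222 221 218 204 181 144 114 124 129 127 132]
26 
[... 3452 characters left out ...]
155 156 156 153 152 153 155 157 157 157
 156 145 132 132 131 132 131 130 131 129]
210 [130 129 129 130 130 131 124 129 141 139 139 140 141 140 142 142 142 141
 143 125 118 134 133 133 133 133 132 132]
220 [130 128 129 128 129 128 125 132 140 139 139 139 139 141 143 144 142 142
 145 128 117 130 128 129 128 130 130 131]
90 nan 333.0 [nan nan nan] [ 0.5381 -0.2059  0.022 ] [nan nan nan]
120 nan 332.0 [nan nan nan] [ 0.5133 -0.2094  0.022 ] [nan nan nan]
150 nan 331.0 [nan nan nan] [ 0.4873 -0.2132  0.022 ] [nan nan nan]
170 220.5 330.0 [ 0.4558 -0.1154  0.022 ] [ 0.4692 -0.2155  0.022 ] [ 0.4625 -0.1654  0.022 ]<stdin>:9: RuntimeWarning: Mean of empty slice.
  ret = ret.dtype.type(ret / rcount)
```

```bash
python3 - <<'E'
from h import *
d=np.load("w3.npz");c=(d["K"],d["V"])
s,p,M=pose()
A=onz(c,(274.9,66),.072);B=onz(c,(274.7,26),.072);D=B-A;print("axle",A,B,np.degrees(np.arctan2(D[1],D[0])))
for r in (90,120,150):print(onz(c,(330+(170-r)/27,r),.022))
g=cv2.cvtColor(cv2.imread("pics/w3.png"),6)
# left rim outer/inner edges
for r in (60,100,140,175): print(r,g[r,210:228],g[r,322:340])
F=onz(c,(276.7,197),.121);F2=onz(c,(276.7,220),.1225);print("foot",F,F2)
L=np.array
def fr(P): v=P-p;return M.T@v
for n,P in(("foot tipish",F),("foot2",F2),("axleA",A),("axleB",B),("bar near edge",onz(c,(274.7,57),.0885)),("axle end top",onz(c,(275,72),.080)),("nose tip",onz(c,(276.7,191.5),.119))):print(n,P,"tool",fr(P))
T=cal("top");print(s["clock"])
E
```

```text
axle [ 0.5431 -0.1548  0.072 ] [ 0.5684 -0.1513  0.072 ] 7.856076304276288
[ 0.5381 -0.2058  0.022 ]
[ 0.5133 -0.2093  0.022 ]
[ 0.4873 -0.2129  0.022 ]
60 [104 107  93  67 204 255 255 237 125 135 134 131 130 130 131 130 130 129] [139 141 142 147 117  74  78  77 101 115  95 195 251 254 222 110 147 147]
100 [ 83  82  82  83  81  72 130 175 170 134 108 118 102  78  79  79  81  80] [144 150 122  74  78  76 108 121 103 182 251 255 239 141 150 152 152 153]
140 [ 91  90  89  87  88  89  87  93 144 177 159 124 115 110  90  79  80  80] [146 146 116  68 114 129 108 139 243 255 246 139 146 148 148 149 148 147]
175 [157 154 152 147 142 140 140 143  96 219 255 254 236 123 139 137 135 136] [117  68 114 136 119  99 216 255 253 211 128 139 141 142 143 147 148 149]
foot [ 0.4603 -0.1673  0.121 ] [ 0.4458 -0.1692  0.1225]
foot tipish [ 0.4603 -0.1673  0.121 ] tool [0.0199 0.0003 0.0675]
foot2 [ 0.4458 -0.1692  0.1225] tool [0.0052 0.0003 0.0661]
axleA [ 0.5431 -0.1548  0.072 ] tool [ 0.1037 -0.0009  0.1165]
axleB [ 0.5684 -0.1513  0.072 ] tool [ 0.1291 -0.001   0.1165]
bar near edge [ 0.5461 -0.1544  0.0885] tool [ 0.1067 -0.001   0.1   ]
axle end top [ 0.5382 -0.1556  0.08  ] tool [ 0.0986 -0.0008  0.1085]
nose tip [ 0.4634 -0.1669  0.119 ] tool [0.023  0.0003 0.0695]
6.125
```

Request:
drive_tool:
  rows:
    - [[0,0,0.005],[1.2,0.24,-0.6],1.0]
    - [[0,0,0],[1.5,0.23,-0.6],1.0]
    - [[0,0,0],[1.5,0.23,-0.6],1.0]
    - [[0,0,0],[1.2,0.18,-0.6],1.0]
    - [[0,0,0],[0.9,0.13,-0.5],1.0]
    - [[0,0,0],[0,0,0],1.0]

```text
clock: 6.88
position: [0.5043, -0.1605, 0.159]
ee_rot: [-0.0, 0.998, 0.07, -0.001]
contact_force: [0.1, -0.1, -0.7]
width: 0.0165
gripper_force: 107.4
```

```bash
python3 - <<'E'
from h import *
show();c=cal("wrist");im=eyes.get_image("wrist")[:,:,::-1]
cv2.imwrite("pics/w4.png",im);crop(im,200,60,355,270,2.85,"w4c.png");np.savez("w4.npz",K=c[0],V=c[1])
E
```

```text
t 6.88 p [ 0.5043 -0.1605  0.159 ] yaw x 8.04 z [-0.0011  0.0004 -1.    ] F [ 0.073  -0.0919 -0.7284] w 0.016549355198374936 gf 107.37104415893555 q6 0.9909225384724878
```

View pics/w4c.png

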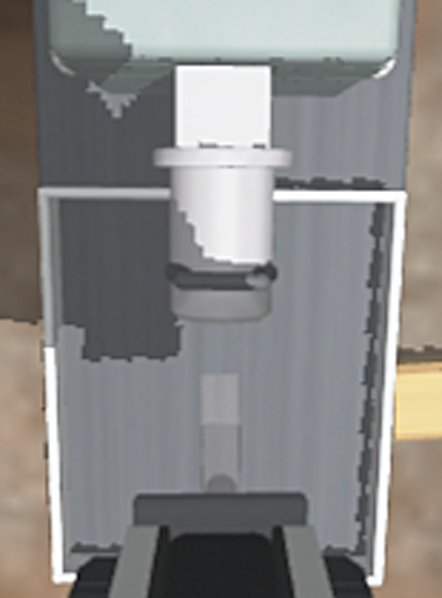

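The foot (crop columns 202–241) and the axle (171–272) share a centre line at 221.5. The nose tip is at row 375, the axle's end at 320 and the bar's near edge at about 287.

```bash
python3 - <<'E'
from h import *
d=np.load("w4.npz");c=(d["K"],d["V"]);s,p,M=pose()
for n,r,z in(("tip",375,.0895),("slope top",424,.0935),("end",321,.081),("bar near",287,.0884),("bar mid",278,.0904),("block collar near",168,.082)):
    print(n,(M.T@(onz(c,(277.5,r/2.85+60-.3),z)-p))[:2])
E
```

```text
tip [ 0.0236 -0.0001]
slope top [ 0.0134 -0.0001]
end [ 0.0344 -0.0001]
bar near [ 0.043  -0.0001]
bar mid [ 0.0451 -0.0001]
block collar near [ 0.0679 -0.0001]
```

Request:
drive_tool:
  rows:
    - [[0,0,0],[0.5,0.07,-0.15],1.0]
    - [[0,0,0],[0.5,0.07,-0.15],1.0]
    - [[0,0,0],[0.49,0.065,0],1.0]
    - [[0,0,0],[0,0,0],1.0]

```text
clock: 7.42
position: [0.5193, -0.1587, 0.1568]
ee_rot: [0.0, 0.998, 0.07, 0.0]
contact_force: [0.4, -0.1, -1.7]
width: 0.0169
gripper_force: 107.4
```

Request:
drive_tool:
  rows:
    - [[0,0,0],[0,0,-0.1],1.0]
    - [[0,0,0],[0,0,-0.05],1.0]

```text
clock: 7.68
position: [0.5187, -0.1586, 0.1552]
ee_rot: [0.0, 0.998, 0.07, -0.0]
contact_force: [-0.5, -0.3, -1.8]
width: 0.017
gripper_force: 107.4
```

Request:
drive_tool:
  rows:
    - [[0,0,0],[0,0,-0.05],1.0]
    - [[0,0,0],[0,0,0],1.0]

```text
clock: 7.92
position: [0.5187, -0.1587, 0.1547]
ee_rot: [0.0, 0.998, 0.07, -0.0]
contact_force: [-1.1, -0.5, -1.9]
width: 0.0168
gripper_force: 107.4
```

Request:
drive_tool:
  rows:
    - [[0,0,0],[0,0,-0.05],1.0]
    - [[0,0,0],[0,0,-0.05],1.0]
    - [[0,0,0],[0,0,0],1.0]

```text
clock: 8.3
position: [0.5188, -0.1587, 0.1537]
ee_rot: [0.0, 0.998, 0.07, -0.0]
contact_force: [-0.3, 1.0, -1.5]
width: 0.0162
gripper_force: 107.4
```

Request:
drive_tool:
  rows:
    - [[0,0,0],[0,0,-0.05],1.0]
    - [[0,0,0],[0,0,0],1.0]

```text
clock: 8.55
position: [0.5188, -0.1586, 0.1532]
ee_rot: [0.0, 0.998, 0.07, -0.0]
contact_force: [-0.2, 1.2, -1.6]
width: 0.0169
gripper_force: 107.4
```

Request:
drive_tool:
  rows:
    - [[0,0,0],[0,0,-0.05],1.0]
    - [[0,0,0],[0,0,0],1.0]

```text
clock: 8.8
position: [0.5188, -0.1587, 0.1527]
ee_rot: [0.0, 0.998, 0.07, -0.0]
contact_force: [0.7, -0.2, -2.0]
width: 0.0168
gripper_force: 107.4
```

Request:
drive_tool:
  rows:
    - [[0,0,0],[0,0,-0.05],1.0]
    - [[0,0,0],[0,0,0],1.0]

```text
clock: 9.05
position: [0.5189, -0.1587, 0.1522]
ee_rot: [0.0, 0.998, 0.07, 0.0]
contact_force: [-0.6, 0.3, -2.2]
width: 0.0163
gripper_force: 107.4
```

Request:
drive_tool:
  rows:
    - [[0,0,0],[0,0,-0.05],1.0]
    - [[0,0,0],[0,0,0],1.0]

```text
clock: 9.3
position: [0.5189, -0.1587, 0.1518]
ee_rot: [0.0, 0.998, 0.07, 0.0]
contact_force: [-0.1, -0.4, -0.7]
width: 0.0166
gripper_force: 107.4
```

Request:
drive_tool:
  rows:
    - [[0,0,0],[0,0,-0.05],1.0]
    - [[0,0,0],[0,0,0],1.0]

```text
clock: 9.55
position: [0.5189, -0.1588, 0.1515]
ee_rot: [0.0, 0.998, 0.07, 0.0]
contact_force: [-0.9, 0.8, 1.4]
width: 0.0168
gripper_force: 107.5
```

```bash
python3 - <<'E'
from h import *
show()
E
```

```text
t 9.55 p [ 0.5189 -0.1588  0.1515] yaw x 8.01 z [ 0.0004 -0.0004 -1.    ] F [-0.8666  0.8406  1.3737] w 0.016785325656167624 gf 107.52323269844055 q6 1.0060696288524704
```

Request:
drive_tool:
  rows:
    - [[0,0,0],[0.12,0.017,0],1.0]
    - [[0,0,0],[0.12,0.017,0],1.0]
    - [[0,0,0],[0.12,0.017,0],1.0]
    - [[0,0,0],[0.12,0.017,0],1.0]
    - [[0,0,0],[0.12,0.017,0],1.0]
    - [[0,0,0],[0.12,0.017,0],1.0]
    - [[0,0,0],[0.12,0.017,0],1.0]
    - [[0,0,0],[0,0,0],1.0]

```text
clock: 10.55
position: [0.5278, -0.1576, 0.1516]
ee_rot: [0.0, 0.998, 0.07, 0.001]
contact_force: [-1.1, -0.6, 5.0]
width: 0.0166
gripper_force: 107.9
```

Request:
drive_tool:
  rows:
    - [[0,0,0],[0.12,0.017,0],1.0]
    - [[0,0,0],[0.12,0.017,0],1.0]
    - [[0,0,0],[0.12,0.017,0],1.0]
    - [[0,0,0],[0.12,0.017,0],1.0]

```text
clock: 11.05
position: [0.5325, -0.1569, 0.1517]
ee_rot: [0.0, 0.998, 0.07, 0.0]
contact_force: [-1.5, -0.2, 5.8]
width: 0.0167
gripper_force: 108.0
```

```bash
cat >> h.py <<'E'
def barpos(f):
    s,p,M=pose();c=cal("wrist");im=eyes.get_image("wrist")[:,:,::-1];cv2.imwrite("pics/"+f,im)
    g=cv2.cvtColor(im,6);col=g[:,262:268].mean(1).astype(int);print("L",col[80:200]);col=g[:,273:282].mean(1).astype(int);print("C",col[80:200])
    for r in range(100,200,10):print(r,(M.T@(onz(c,(277.5,r),.0904)-p))[0].round(4),end=" ")
    return c,p,M,g
E
python3 - <<'E'
from h import *
show();barpos("w5.png")
E
```

```text
t 11.05 p [ 0.5325 -0.1569  0.1517] yaw x 8.01 z [ 0.001  -0.0005 -1.    ] F [-1.4772 -0.1948  5.8053] w 0.016677702786842295 gf 107.95212507247925 q6 1.019112738329212
L [215 214 215 216 216 216 217 217 217 217 218 218 217 217 216 217 216 216
 216 215 215 216 215 216 216 216 217 217 217 218 218 218 218 218 219 219
 219 219 218 218 218 219 219 219 219 219 219 220 215 209 195 165 154 191
 209 213 193 165 161 164 157 130 136 142 141 141 141 139 133 135 137 136
 136 136 136 136 136 137 137 136 136 136 137 137 136 136 136 137 137 136
 136 136 136 136 137 136 137 136 137 138 139 123  97  85  81  74  76  81
  89  85  76  75 127 139 138 139 139 140 137 126]
C [216 216 216 216 216 216 215 216 216 216 216 217 217 217 218 217 218 218
 218 219 219 219 219 219 219 219 219 219 219 219 219 219 219 219 219 219
 220 219 220 221 221 221 221 222 222 221 221 222 217 210 199 185 130 242
 245 242 242 242 246 222 199 148 192 237 238 238 239 239 225 236 241 243
 221 204 207 223 182 140 146 147 147 147 147 148 147 147 147 147 147 147
 146 147 147 147 147 147 147 147 146 147 146 147 146 147 152 115  78  77
  88  85  76  67 150 164 160 159 159 159 159 160]
100 0.0776 110 0.0722 120 0.0667 130 0.0611 140 0.0554 150 0.0497 160 0.0438 170 0.0379 180 0.0319 190 0.0257
```

Request:
drive_tool:
  rows:
    - [[0,0,0],[0.12,0.017,0.03],1.0]
    - [[0,0,0],[0.12,0.017,0],1.0]
    - [[0,0,0],[0.12,0.017,0],1.0]
    - [[0,0,0],[0.12,0.017,0],1.0]

```text
clock: 11.6
position: [0.5372, -0.1562, 0.1518]
ee_rot: [0.0, 0.998, 0.07, 0.0]
contact_force: [-0.9, -0.5, 5.8]
width: 0.0171
gripper_force: 107.9
```

Request:
drive_tool:
  rows:
    - [[0,0,0],[0.12,0.017,0],1.0]
    - [[0,0,0],[0.12,0.017,0],1.0]
    - [[0,0,0],[0.12,0.017,0],1.0]
    - [[0,0,0],[0.12,0.017,0],1.0]

```text
clock: 12.1
position: [0.5416, -0.1556, 0.1519]
ee_rot: [0.0, 0.998, 0.07, -0.0]
contact_force: [-2.1, 0.5, 6.7]
width: 0.0166
gripper_force: 108.1
```

```bash
python3 - <<'E'
from h import *
show();barpos("w6.png")
E
```

```text
t 12.1 p [ 0.5416 -0.1556  0.1519] yaw x 8.02 z [-0.     -0.0005 -1.    ] F [-2.0605  0.5299  6.7364] w 0.016631575868533872 gf 108.08428287506104 q6 1.0282390047972778
L [217 217 216 216 217 217 217 216 216 217 217 216 216 216 215 215 215 216
 216 216 217 218 218 218 219 219 218 219 219 219 219 218 218 217 217 217
 217 217 217 217 217 217 217 218 218 219 219 219 220 217 215 217 222 185
 165 168 172 148 126 125 126 127 128 128 127 122 116 111  95 135 146 143
 143 143 136 136 137 137 137 137 137 137 137 137 136 137 137 137 137 137
 137 137 137 137 137 137 137 137 137 136 137 137 137 137 137 138 140 128
 101  85  79  75  74  78  86  86  80  68 106 135]
C [218 218 218 218 217 216 216 216 216 216 216 216 216 216 216 217 217 217
 218 218 218 218 218 218 218 217 217 218 218 218 218 219 219 220 220 220
 220 220 220 220 220 220 220 220 220 220 220 220 220 220 220 220 221 221
 221 221 222 222 222 222 222 223 222 223 222 215 207 198 136 195 237 238
 237 239 244 192 143 146 148 148 148 148 148 148 148 148 148 147 148 148
 147 147 148 147 147 147 147 147 147 147 147 147 147 147 147 147 147 147
 147 147 149 146  93  72  84  88  81  67 123 160]
100 0.0776 110 0.0722 120 0.0667 130 0.0611 140 0.0554 150 0.0497 160 0.0438 170 0.0379 180 0.0318 190 0.0257
```

Request:
drive_tool:
  rows:
    - [[0,0,0],[0.12,0.017,0.03],1.0]
    - [[0,0,0],[0.12,0.017,0],1.0]
    - [[0,0,0],[0.12,0.017,0],1.0]
    - [[0,0,0],[0.12,0.017,0],1.0]

```text
clock: 12.65
position: [0.5463, -0.1548, 0.152]
ee_rot: [0.0, 0.998, 0.07, -0.0]
contact_force: [-2.2, -0.4, 5.9]
width: 0.0167
gripper_force: 108.1
```

Request:
drive_tool:
  rows:
    - [[0,0,0],[0.12,0.017,0],1.0]
    - [[0,0,0],[0.12,0.017,0],1.0]
    - [[0,0,0],[0,0,0],1.0]

```text
clock: 13.02
position: [0.5489, -0.1545, 0.1521]
ee_rot: [0.0, 0.998, 0.07, -0.0]
contact_force: [-2.4, -0.9, 6.0]
width: 0.0169
gripper_force: 108.2
```

```bash
python3 - <<'E'
from h import *
show();c,p,M,g=barpos("w7.png")
E
```

```text
t 13.03 p [ 0.5489 -0.1545  0.1521] yaw x 8.02 z [-0.0001 -0.0003 -1.    ] F [-2.4345 -0.9028  6.0003] w 0.016940080351971636 gf 108.16511750221252 q6 1.0348544709921286
L [219 219 219 219 220 220 220 220 219 219 219 218 219 219 219 218 218 218
 218 218 218 218 218 218 218 218 218 217 216 217 216 217 217 217 218 219
 219 220 220 220 220 220 220 220 219 219 219 219 219 220 221 219 193 181
 184 188 153 133 137 138 131 128 129 130 130 130 130 129 129 129 129 129
 129 129 128 128 129 127 121 116 108 112 139 145 143 143 135 136 137 137
 137 137 137 137 137 137 137 137 137 137 137 137 137 137 137 137 137 137
 137 137 137 138 137 137 137 137 138 141 120  84]
C [216 216 217 218 218 219 219 220 220 220 220 220 220 220 220 220 220 220
 219 219 219 218 217 218 218 218 217 217 218 218 218 220 219 219 219 219
 219 219 219 219 219 219 220 219 220 220 220 221 221 221 221 221 221 222
 221 222 221 221 221 221 221 221 221 222 220 219 219 219 223 225 225 224
 206 197 198 198 199 196 205 155 108 107 146 154 148 144 142 139 147 149
 148 148 148 148 148 148 148 148 148 148 148 148 148 148 148 148 148 148
 148 147 146 154 160 160 161 161 160 161 161 162]
100 0.0776 110 0.0722 120 0.0667 130 0.0611 140 0.0554 150 0.0497 160 0.0438 170 0.0378 180 0.0318 190 0.0257
```

```bash
sed -i 's/80:200/185:230/g' h.py; python3 - <<'E'
from h import *
c=np.load("w4.npz");g=cv2.cvtColor(cv2.imread("pics/w7.png"),6)
print(g[185:232,262:268].mean(1).astype(int),g[185:232,273:282].mean(1).astype(int),g[185:232,287:292].mean(1).astype(int))
E
```

```text
[137 137 137 137 137 137 138 137 137 137 137 138 141 120  84  75  72  73
  79  86  86  80  68 125 138 136 138 139 140 141 135 130 137 142 141 141
 141 141 141 141 141 141 140 140 141 141 142] [148 148 148 148 147 146 154 160 160 161 161 160 161 161 162 167 147  91
  73  84  88  82  69 119 147 149 147 147 147 147 147 147 147 147 147 147
 147 146 147 146 148 139 124 117 114 115 117] [140 139 139 139 139 139 139 139 139 138 139 139 141 133  95  70  70  72
  78  84  88  82  69  96 184 225 224 222 221 221 217 195 156 139 139 140
 140 141 140 140 140 140 140 140 140 140 144]
```

Request:
drive_tool:
  rows:
    - [[0,0,0],[0.1,0.014,0],1.0]
    - [[0,0,0],[0.1,0.014,0],1.0]
    - [[0,0,0],[0,0,0],1.0]

```text
clock: 13.45
position: [0.5501, -0.1543, 0.1521]
ee_rot: [0.0, 0.998, 0.07, -0.001]
contact_force: [-2.5, -0.5, 7.2]
width: 0.0164
gripper_force: 108.3
```

Request:
drive_tool:
  rows:
    - [[0,0,0],[0.1,0.014,0],1.0]
    - [[0,0,0],[0.1,0.014,0],1.0]
    - [[0,0,0],[0,0,0],1.0]

```text
clock: 13.82
position: [0.5511, -0.1541, 0.1522]
ee_rot: [0.0, 0.998, 0.07, -0.002]
contact_force: [-5.0, -1.0, 8.6]
width: 0.0168
gripper_force: 108.4
```

```bash
python3 - <<'E'
from h import *
show();c,p,M,g=barpos("w8.png")
E
```

```text
t 13.82 p [ 0.5511 -0.1541  0.1522] yaw x 8.04 z [-0.0038 -0.0007 -1.    ] F [-4.9849 -1.0468  8.5953] w 0.016774378389566812 gf 108.43093514442444 q6 1.0384725073431649
L [137 137 137 137 137 137 137 137 137 137 136 137 137 137 139 135 109  81
  68  74  81  90  86  76  79 125 135 134 136 138 139 140 140 133 131 138
 142 142 142 142 141 141 141 141 141]
C [148 148 148 148 148 147 152 159 161 160 161 161 161 161 161 162 163 169
 132  83  76  89  86  78  74 140 152 148 147 147 147 147 147 146 147 147
 147 146 147 147 148 144 127 117 115]
100 0.0776 110 0.0722 120 0.0667 130 0.0611 140 0.0554 150 0.0497 160 0.0438 170 0.0379 180 0.0318 190 0.0257
```

Request:
drive_tool:
  rows:
    - [[0,0,0],[0.1,0.014,0],1.0]
    - [[0,0,0],[0,0,0],1.0]

```text
clock: 14.12
position: [0.5516, -0.154, 0.1522]
ee_rot: [0.0, 0.998, 0.07, -0.003]
contact_force: [-7.0, -1.5, 9.3]
width: 0.0167
gripper_force: 108.6
```

Request:
drive_tool:
  rows:
    - [[0,0,0],[0.1,0.014,0],1.0]
    - [[0,0,0],[0,0,0],1.0]

```text
clock: 14.38
position: [0.552, -0.1539, 0.1522]
ee_rot: [0.0, 0.998, 0.07, -0.003]
contact_force: [-6.4, -0.9, 10.9]
width: 0.0169
gripper_force: 108.7
```

```bash
python3 - <<'E'
from h import *
show();c,p,M,g=barpos("w9.png")
E
```

```text
t 14.38 p [ 0.552  -0.1539  0.1522] yaw x 8.05 z [-0.0063 -0.0009 -1.    ] F [-6.3921 -0.8581 10.8649] w 0.016922926774806456 gf 108.6864423751831 q6 1.0402909585640985
L [136 136 136 137 136 137 137 136 137 136 137 137 137 137 137 139 132 102
  78  73  77  82  89  84  74  93 128 134 134 136 138 139 140 141 133 132
 140 143 142 141 142 141 141 141 141]
C [148 148 148 148 148 147 149 159 161 161 160 161 161 161 161 161 162 163
 171 117  75  79  90  86  77  78 141 152 148 147 147 147 147 147 147 147
 147 147 147 147 148 147 132 119 114]
100 0.0776 110 0.0722 120 0.0667 130 0.0611 140 0.0554 150 0.0497 160 0.0438 170 0.0379 180 0.0318 190 0.0257
```

Request:
drive_tool:
  rows:
    - [[0,0,0],[0.1,0.014,0.03],1.0]
    - [[0,0,0],[0,0,0],1.0]

```text
clock: 14.68
position: [0.5524, -0.1538, 0.1523]
ee_rot: [0.0, 0.998, 0.07, -0.004]
contact_force: [-7.6, -1.0, 11.4]
width: 0.0167
gripper_force: 108.7
```

Request:
drive_tool:
  rows:
    - [[0,0,0],[0.1,0.014,0.02],1.0]
    - [[0,0,0],[0,0,0],1.0]

```text
clock: 14.92
position: [0.5532, -0.1536, 0.1524]
ee_rot: [0.0, 0.998, 0.07, -0.004]
contact_force: [-8.2, -1.5, 9.8]
width: 0.0167
gripper_force: 108.8
```

Request:
drive_tool:
  rows:
    - [[0,0,0],[0.1,0.014,0],1.0]
    - [[0,0,0],[0,0,0],1.0]

```text
clock: 15.18
position: [0.5558, -0.1533, 0.1525]
ee_rot: [0.0, 0.998, 0.07, -0.002]
contact_force: [-4.6, -0.3, 9.2]
width: 0.0168
gripper_force: 108.7
```

```bash
python3 - <<'E'
from h import *
show();c,p,M,g=barpos("w10.png")
E
```

```text
t 15.18 p [ 0.5558 -0.1533  0.1525] yaw x 8.03 z [-0.0044 -0.0003 -1.    ] F [-4.5868 -0.2655  9.1956] w 0.016764446992209456 gf 108.66172313690186 q6 1.0429357057175712
L [137 137 136 137 136 136 136 136 136 136 136 136 136 136 136 136 136 137
 137 136 137 140 128  95  72  65  73  79  88  87  79  72 124 135 134 136
 137 139 140 138 131 136 141 142 142]
C [148 149 149 149 148 147 152 160 161 161 161 162 162 162 162 162 162 162
 162 162 162 163 164 156 157 139  89  74  86  88  81  67 130 150 149 147
 147 147 147 147 148 144 128 117 115]
100 0.0776 110 0.0722 120 0.0667 130 0.0611 140 0.0554 150 0.0496 160 0.0438 170 0.0378 180 0.0318 190 0.0256
```

Request:
drive_tool:
  rows:
    - [[0,0,0],[0.1,0.014,0],1.0]
    - [[0,0,0],[0.1,0.014,0],1.0]
    - [[0,0,0],[0.1,0.014,0],1.0]
    - [[0,0,0],[0,0,0],1.0]

```text
clock: 15.72
position: [0.559, -0.1529, 0.1526]
ee_rot: [0.0, 0.998, 0.07, -0.002]
contact_force: [-5.5, -1.5, 7.9]
width: 0.0169
gripper_force: 108.7
```

Request:
drive_tool:
  rows:
    - [[0,0,0],[0.1,0.014,0],1.0]
    - [[0,0,0],[0.1,0.014,0],1.0]
    - [[0,0,0],[0,0,0],1.0]

```text
clock: 16.1
position: [0.561, -0.1526, 0.1527]
ee_rot: [0.0, 0.998, 0.07, -0.002]
contact_force: [-5.6, 0.2, 9.1]
width: 0.0167
gripper_force: 108.7
```

```bash
sed -i 's/185:230/200:235/g' h.py; python3 - <<'E'
from h import *
show();c,p,M,g=barpos("w11.png")
E
```

```text
t 16.1 p [ 0.561  -0.1526  0.1527] yaw x 8.04 z [-0.004  -0.0004 -1.    ] F [-5.6116  0.228   9.1426] w 0.016686719946062346 gf 108.6685574054718 q6 1.0473257822249877
L [137 137 137 138 137 137 137 137 138 138 137 137 138 139 141 115  83  71
  67  73  80  88  86  79  79 126 136 136 138 139 137 161 181 109  60]
C [163 163 163 163 163 163 164 165 156 155 150 148 148 148 148 148 149 152
 137  89  74  86  88  81  66 141 150 129 118 116 115 117 122  82  66]
100 0.0776 110 0.0722 120 0.0667 130 0.0611 140 0.0554 150 0.0496 160 0.0437 170 0.0378 180 0.0317 190 0.0255
```

Request:
drive_tool:
  rows:
    - [[0,0,0],[0.1,0.014,0],1.0]
    - [[0,0,0],[0.08,0.012,0],1.0]
    - [[0,0,0],[0,0,0],1.0]

```text
clock: 16.52
position: [0.5628, -0.1523, 0.1527]
ee_rot: [0.0, 0.998, 0.07, -0.002]
contact_force: [-4.4, -0.5, 8.6]
width: 0.0164
gripper_force: 108.7
```

```bash
python3 - <<'E'
from h import *
show();c,p,M,g=barpos("w12.png");crop(cv2.imread("pics/w12.png"),200,100,355,300,3,"w12c.png")
E
```

```text
t 16.52 p [ 0.5628 -0.1523  0.1527] yaw x 8.03 z [-0.0039 -0.0005 -1.    ] F [-4.3526 -0.4552  8.6215] w 0.01642659350354606 gf 108.66751313209534 q6 1.0489208000894108
L [138 138 137 138 138 138 138 138 138 138 138 138 137 138 138 138 140 137
 103  76  71  69  76  81  90  85  75  96 130 136 133 161 201 121  59]
C [163 163 163 163 164 164 164 166 156 154 150 149 149 149 149 149 148 149
 149 150 155 116  78  78  91  88  80  78 113 119 116 117 123  83  66]
100 0.0776 110 0.0722 120 0.0667 130 0.0611 140 0.0554 150 0.0496 160 0.0438 170 0.0378 180 0.0317 190 0.0255
```

View pics/w12c.png

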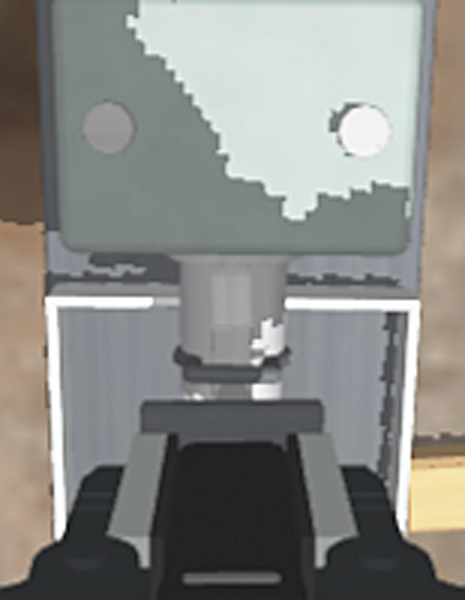

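The foot's flat is under the bar (crop row 373), which sits close to the shank under the collar, and the axle's collar is at the block. Next is a slow pull up.

Request:
drive_tool:
  rows:
    - [[0,0,0],[0,0,0.05],1.0]
    - [[0,0,0],[0,0,0.05],1.0]
    - [[0,0,0],[0,0,0],1.0]

```text
clock: 16.95
position: [0.5632, -0.1522, 0.1528]
ee_rot: [-0.0, 0.998, 0.07, -0.002]
contact_force: [-5.0, -1.3, 4.3]
width: 0.0167
gripper_force: 108.4
```

Request:
drive_tool:
  rows:
    - [[0,0,0],[0,0,0.05],1.0]
    - [[0,0,0],[0,0,0.05],1.0]
    - [[0,0,0],[0,0,0],1.0]

```text
clock: 17.32
position: [0.5635, -0.1518, 0.1531]
ee_rot: [-0.001, 0.998, 0.07, -0.002]
contact_force: [-4.9, -0.8, -2.7]
width: 0.0164
gripper_force: 107.7
```

Request:
drive_tool:
  rows:
    - [[0,0,0],[0,0,0.05],1.0]
    - [[0,0,0],[0,0,0.05],1.0]
    - [[0,0,0],[0,0,0],1.0]

```text
clock: 17.7
position: [0.5639, -0.1518, 0.1542]
ee_rot: [-0.001, 0.998, 0.07, -0.001]
contact_force: [-5.3, -0.2, -9.7]
width: 0.0165
gripper_force: 107.2
```

Request:
drive_tool:
  rows:
    - [[0,0,0],[-0.1,-0.014,0.04],1.0]
    - [[0,0,0],[0,0,0.04],1.0]

```text
clock: 17.95
position: [0.5641, -0.1521, 0.1559]
ee_rot: [-0.0, 0.998, 0.07, 0.001]
contact_force: [-1.7, -0.4, -8.6]
width: 0.0169
gripper_force: 107.3
```

Request:
drive_tool:
  rows:
    - [[0,0,0],[0,0,0.04],1.0]
    - [[0,0,0],[0,0,0.02],1.0]

```text
clock: 18.2
position: [0.5654, -0.1526, 0.1579]
ee_rot: [0.001, 0.998, 0.07, 0.002]
contact_force: [-0.4, 0.1, -5.9]
width: 0.0164
gripper_force: 107.2
```

Request:
drive_tool:
  rows:
    - [[0,0,0],[0,0,0.03],1.0]
    - [[0,0,0],[0,0,0.02],1.0]

```text
clock: 18.45
position: [0.5647, -0.1526, 0.158]
ee_rot: [0.001, 0.998, 0.07, 0.001]
contact_force: [-0.1, -0.6, -4.2]
width: 0.0168
gripper_force: 107.3
```

Request:
drive_tool:
  rows:
    - [[0,0,0],[0,0,0.08],1.0]
    - [[0,0,0],[0,0,0.08],1.0]
    - [[0,0,0],[0,0,0.08],1.0]

```text
clock: 18.82
position: [0.5635, -0.1523, 0.1594]
ee_rot: [-0.0, 0.998, 0.07, -0.0]
contact_force: [-0.4, -0.5, -4.7]
width: 0.0165
gripper_force: 107.3
```

Request:
drive_tool:
  rows:
    - [[0,0,0],[0,0,0.1],1.0]
    - [[0,0,0],[0,0,0.1],1.0]
    - [[0,0,0],[0,0,0.1],1.0]
    - [[0,0,0],[0,0,0.1],1.0]

```text
clock: 19.32
position: [0.564, -0.1524, 0.1642]
ee_rot: [0.0, 0.998, 0.07, 0.001]
contact_force: [-0.3, -0.1, -0.8]
width: 0.0167
gripper_force: 107.5
```

```bash
python3 - <<'E'
from h import *
show();c,p,M,g=barpos("w13.png")
E
```

```text
t 19.32 p [ 0.564  -0.1524  0.1642] yaw x 8.01 z [ 0.0011 -0.0005 -1.    ] F [-0.292  -0.06   -0.7928] w 0.016657773321412134 gf 107.45194673538208 q6 1.0480127402754187
L [135 135 135 135 135 135 135 136 141 105  81  83  88  83  76  67  64  66
  70  72  70  73 102 128 147 159 180 187 190 194 198 190 156  88  63]
C [162 162 162 162 162 163 163 168 155  96  72  83  90  83  70 109 145 149
 148 147 147 147 147 147 147 148 139 124 117 114 115 117 110  76  69]
100 0.0783 110 0.0726 120 0.0667 130 0.0608 140 0.0547 150 0.0486 160 0.0424 170 0.0361 180 0.0296 190 0.0231
```

Request:
drive_tool:
  rows:
    - [[0.005,-0.035,0],[-0.24,-0.03,0.1],1.0]
    - [[0.005,-0.035,0],[-0.24,-0.03,0.1],1.0]
    - [[0.005,-0.035,0],[-0.24,-0.03,0.1],1.0]
    - [[0.005,-0.035,0],[-0.24,-0.03,0.1],1.0]
    - [[0.005,-0.035,0],[-0.24,-0.03,0.1],1.0]
    - [[0.005,-0.035,0],[-0.24,-0.03,0.1],1.0]
    - [[0,0,0],[0,0,0.2],1.0]
    - [[0,0,0],[0,0,0.3],1.0]

```text
clock: 20.38
position: [0.5495, -0.1543, 0.1749]
ee_rot: [-0.007, 0.992, 0.069, 0.106]
contact_force: [0.2, 0.6, -2.3]
width: 0.0168
gripper_force: 107.8
```

Request:
drive_tool:
  rows:
    - [[0,0,0],[0,0,0.4],1.0]
    - [[0,0,0],[0,0,0.4],1.0]
    - [[0,0,0],[0,0,0.4],1.0]
    - [[0,0,0],[0,0,0.4],1.0]
    - [[0,0,0],[0,0,0.4],1.0]
    - [[0,0,0],[0,0,0.4],1.0]

```text
clock: 21.12
position: [0.5492, -0.1541, 0.1989]
ee_rot: [-0.008, 0.992, 0.069, 0.106]
contact_force: [-0.9, 0.2, -1.9]
width: 0.0166
gripper_force: 107.8
```

```bash
python3 - <<'E'
from h import *
show();c,p,M,g=barpos("w14.png")
E
```

```text
t 21.12 p [ 0.5492 -0.1541  0.1989] yaw x 8.01 z [ 0.2084  0.0297 -0.9776] F [-0.9196  0.2157 -1.9086] w 0.01659883970091271 gf 107.8483235836029 q6 0.8966629869154252
L [117 116 116 116 116 116 117 116 116 116 115 122 132 145 143 131 137 146
 115  73  60  68  74  77  80  93  95 129 149 163 160 155 149  91  62]
C [239 239 239 240 240 240 240 241 239 244 212 156 142 145 145 146 146 146
 145 147 154 102  72  80  90  84  74  89 113 116 114 116 109  75  67]
100 0.0813 110 0.074 120 0.0667 130 0.0593 140 0.0519 150 0.0445 160 0.037 170 0.0295 180 0.022 190 0.0145
```

Request:
drive_tool:
  rows:
    - [[0,0,0],[-0.5,-0.07,0],1.0]
    - [[0,0,0],[-1,-0.14,0],1.0]
    - [[0,0,0],[-1.2,-0.17,0],1.0]
    - [[0,0,0],[-1.2,-0.17,0],1.0]
    - [[0,0,0],[-1.2,-0.17,0],1.0]
    - [[0,0,0],[-1,-0.14,0],1.0]
    - [[0,0,0],[-0.8,-0.12,0],1.0]
    - [[0,0,0],[0,0,0],1.0]

```text
clock: 22.18
position: [0.4797, -0.164, 0.1987]
ee_rot: [-0.008, 0.992, 0.069, 0.106]
contact_force: [-1.1, 0.6, -2.0]
width: 0.0167
gripper_force: 107.8
```

Request:
drive_tool:
  rows:
    - [[0,0,0],[0,0,-1],1.0]
    - [[0,0,0],[0,0,-1.5],1.0]
    - [[0,0,0],[0,0,-1.5],1.0]
    - [[0,0,0],[0,0,-1.5],1.0]
    - [[0,0,0],[0,0,-1.5],1.0]
    - [[0,0,0],[0,0,-1.2],1.0]
    - [[0,0,0],[0,0,-0.8],1.0]
    - [[0,0,0],[0,0,-0.4],1.0]

```text
clock: 23.18
position: [0.4803, -0.1639, 0.1041]
ee_rot: [-0.008, 0.992, 0.069, 0.105]
contact_force: [0.4, -0.9, -1.4]
width: 0.0168
gripper_force: 107.8
```

```bash
python3 - <<'E'
from h import *
show();c,p,M,g=barpos("w15.png")
E
```

```text
t 23.18 p [ 0.4803 -0.1639  0.1041] yaw x 8.01 z [ 0.208   0.03   -0.9777] F [ 0.3883 -0.8628 -1.3998] w 0.01681741594711001 gf 107.84780859947205 q6 0.7377415648383931
L [91 91 91 91 90 91 91 91 91 91 91 91 91 91 91 91 92 84 73 70 70 77 83 87
 87 86 85 90 91 91 91 91 93 77 74]
C [244 244 245 245 245 245 245 248 240 192 154 156 158 158 158 158 158 158
 158 160 163 110  79  87  96  91  81  98 124 126 124 127 119  82  72]
100 0.0757 110 0.0711 120 0.0666 130 0.062 140 0.0574 150 0.0528 160 0.0481 170 0.0435 180 0.0388 190 0.0342
```

Request:
drive_tool:
  rows:
    - [[-0.005,0.035,0],[0.24,0.03,0],1.0]
    - [[-0.005,0.035,0],[0.24,0.03,0],1.0]
    - [[-0.005,0.035,0],[0.24,0.03,0],1.0]
    - [[-0.005,0.035,0],[0.24,0.03,0],1.0]
    - [[-0.005,0.035,0],[0.24,0.03,0],1.0]
    - [[-0.005,0.035,0],[0.24,0.03,0],1.0]
    - [[0,0,0],[0,0,-0.3],1.0]
    - [[0,0,0],[0,0,-0.3],1.0]

```text
clock: 24.22
position: [0.4945, -0.1621, 0.0986]
ee_rot: [0.0, 0.998, 0.07, 0.0]
contact_force: [-0.1, -0.7, -1.0]
width: 0.0167
gripper_force: 107.8
```

Request:
drive_tool:
  rows:
    - [[0,0,0],[0,0,-0.2],1.0]
    - [[0,0,0],[0,0,-0.2],1.0]
    - [[0,0,0],[0,0,0],1.0]

```text
clock: 24.6
position: [0.4944, -0.1621, 0.0945]
ee_rot: [-0.0, 0.998, 0.07, -0.0]
contact_force: [0.2, 0.1, -2.5]
width: 0.0169
gripper_force: 107.8
```

```bash
python3 - <<'E'
from h import *
show();c,p,M,g=barpos("w16.png");print(g[150:200:2,260:296:2])
E
```

```text
t 24.6 p [ 0.4944 -0.1621  0.0945] yaw x 8.0 z [-0.0002  0.0001 -1.    ] F [ 0.1858  0.1106 -2.4787] w 0.01690606551331477 gf 107.84038424491882 q6 0.9806100740802793
L [ 87  86  86  86  83  83  82  80  77  74  72  73  74  74  74  75  75  75
  77  78  76  92  92  95  97 101 102 103 106 129 142 146 142  90  68]
C [169 169 169 169 169 169 170 172 163 154 153 154 153 154 154 154 153 154
 153 153 153 153 155 153 107  78  84  92  89  81  87 118 117  80  72]
100 0.0743 110 0.0705 120 0.0666 130 0.0627 140 0.0587 150 0.0547 160 0.0506 170 0.0464 180 0.0421 190 0.0378 [[ 89  89  89  85  86  89  89  90  88  85 110 146 145 144 149 153 151 147]
 [ 90  89  89  86  86  89  89  90  90  89  97 131 147 145 154  77  81 109]
 [ 89  89  89  86  86  89  90  90  90  89  87  80 152 146 154  82  88  88]
 [ 89  89  89  86  87  88  89  90  91  89  87  84 110 104 162  83  87  90]
 [ 90  89  88  86  86  89  89  90  90  88  88  89  88  86  87  87  88  88]
 [ 89  90  89  87  86  89  89  90  91  89  88  88  89  88  90  89  87  87]
 [ 89  90  89  86  87  89  89  90  90  88  88  88  89  89  91  88  88  89]
 [ 89  9
[... 642 characters left out ...]
 88  87  90  88  87  88]
 [ 89  89  88  85  85  89  89  89  90  89  88  89  88  88  90  87  88  89]
 [ 89  89  88  86  85  89  89  89  90  88  87  88  88  88  90  87  87  88]
 [ 89  89  87  86  85  89  88  90  89  89  87  89  88  89  90  88  87  88]
 [ 90  89  88  85  85  90  88  89  89  88  88  89  88  87  90  87  88  89]
 [ 89  89  87  84  84  85  80  81  81  79  78  81  86  88  90  87  87  87]
 [ 89  89  88  85  85 120 169 169 164 167 171 174  80  88  89  87  87  88]
 [ 90  88  87  84  84 121 170 169 164 167 172 175  79  88  90  87  87  88]
 [ 89  89  87  84  84 123 171 169 164 169 172 175  78  88  89  87  86  87]
 [ 88  89  88  84  85 107 172 168 165 167 171 174  75  85  87  81 141 115]]
```

Request:
drive_tool:
  rows:
    - [[0,0,0],[-0.5,-0.07,0],1.0]
    - [[0,0,0],[-0.8,-0.11,0],1.0]
    - [[0,0,0],[-0.8,-0.11,0],1.0]
    - [[0,0,0],[-0.8,-0.11,0],1.0]
    - [[0,0,0],[-0.8,-0.11,0],1.0]
    - [[0,0,0],[-0.5,-0.07,0],1.0]
    - [[0,0,0],[0,0,0],1.0]

```text
clock: 25.52
position: [0.4523, -0.168, 0.0947]
ee_rot: [0.0, 0.998, 0.07, -0.0]
contact_force: [0.4, 1.0, -1.6]
width: 0.017
gripper_force: 107.7
```

```bash
sed -i 's/200:235/150:235/g' h.py; python3 - <<'E'
from h import *
show();c,p,M,g=barpos("w17.png")
E
```

```text
t 25.52 p [ 0.4523 -0.168   0.0947] yaw x 7.99 z [-0. -0. -1.] F [ 0.4229  1.0314 -1.5725] w 0.017019876645246346 gf 107.73202657699585 q6 0.9315098100974564
L [ 84  83  84  83  84  84  83  83  84  84  84  84  84  83  83  84  83  84
  84  83  84  83  84  84  84  84  84  84  84  84  84  84  84  83  82  82
  82  81  83  84  81  79  80  80  79  78  77  78  78  78  79  78  78  78
  79  79  79  79  80  80  80  80  80  80  80  79  79  78  79  79  77  79
  88  87  87  96 135 140 135 159 189 191 170  97  64]
C [ 87  89  86  85  85  86  85  86  86  86  86  86  86  86  86  86  85  86
  86  86  86  86  86  86  86  86  85  86  86  86  86  86  86  86  86  85
  85  86  84  83  74 133 164 166 165 165 165 165 165 165 165 165 166 166
 166 166 166 168 160 151 150 151 150 150 150 150 150 150 150 153 146  97
  75  84  90  84  78  98 119 119 118 120 113  78  70]
100 0.0743 110 0.0705 120 0.0666 130 0.0627 140 0.0587 150 0.0547 160 0.0505 170 0.0464 180 0.0421 190 0.0378
```

Request:
drive_tool:
  rows:
    - [[0,0,0],[0,0,0.8],1.0]
    - [[0,0,0],[0,0,1.0],1.0]
    - [[0,0,0],[1,0.14,0.7],1.0]
    - [[0,0,0],[1.2,0.17,0],1.0]
    - [[0,0,0],[0.8,0.11,0],1.0]
    - [[0,0,0],[0,0,0],1.0]

```text
clock: 26.32
position: [0.4833, -0.1636, 0.1192]
ee_rot: [-0.0, 0.998, 0.07, -0.0]
contact_force: [-0.8, 0.1, -2.2]
width: 0.0169
gripper_force: 107.7
```

Request:
drive_tool:
  rows:
    - [[-0.014,0.099,0],[0.65,0.09,0],1.0]
    - [[-0.014,0.099,0],[0.65,0.09,0],1.0]
    - [[-0.014,0.099,0],[0.6,0.08,0],1.0]
    - [[-0.014,0.099,0],[0.6,0.08,-0.2],1.0]
    - [[-0.014,0.099,0],[0.6,0.08,-0.3],1.0]
    - [[-0.014,0.099,0],[0.5,0.07,-0.3],1.0]
    - [[0,0,0],[0,0,0],1.0]

```text
clock: 27.2
position: [0.5195, -0.1584, 0.1091]
ee_rot: [0.02, 0.953, 0.067, -0.296]
contact_force: [-0.3, -0.4, -1.8]
width: 0.0165
gripper_force: 108.1
```

```bash
python3 - <<'E'
from h import *
show();c,p,M,g=barpos("w18.png");im=eyes.get_image("scene")[:,:,::-1];cv2.imwrite("pics/s18.png",im)
E
```

```text
t 27.2 p [ 0.5195 -0.1584  0.1091] yaw x 8.13 z [-0.5604 -0.0786 -0.8245] F [-0.3289 -0.4313 -1.7914] w 0.01648501212521059 gf 108.06954503059387 q6 1.1978343302839376
L [133 132 131 132 135 138 139 137 138 140 138 136 137 139 138 138 138 136
 136 135 135 125 107 127 134 132 132 132 132 132 132 131 131 131 132 131
 131 132 131 132 132 132 132 132 132 132 132 132 132 132 133 138  99  72
  64 153 170 169 167 163 164 165 164 162 165 166 164 161 159 166 249 255
 208 119 130 133 132 130 130 131 132 135 126  83  70]
C [136 136 136 136 136 136 136 136 138 140 143 147 145 142 142 141 139 138
 136 136 136 136 136 136 133 134 134 134 134 134 134 134 134 134 134 134
 134 134 134 132 123 199 215 211 211 211 211 211 212 210 209 209 210 210
 210 210 210 212 203 189 186 187 188 187 187 187 189 184 168 161 163 163
 163 163 163 166 153 136 123 117 117 121 105  74  72]
100 0.0725 110 0.0696 120 0.0666 130 0.0634 140 0.06 150 0.0564 160 0.0526 170 0.0485 180 0.0442 190 0.0395
```

Request:
drive_tool:
  rows:
    - [[0,0,0],[-0.8,-0.11,0.6],1.0]
    - [[0,0,0],[-0.8,-0.11,0.6],1.0]
    - [[0,0,0],[-0.8,-0.11,1.0],1.0]
    - [[0,0,0],[-0.5,-0.07,2],1.0]
    - [[0.014,-0.099,0],[-0.5,-0.07,2],1.0]
    - [[0.014,-0.099,0],[-0.5,-0.07,2],1.0]
    - [[0.014,-0.099,0],[-0.5,-0.07,1],1.0]
    - [[0.014,-0.099,0],[-0.5,-0.07,0],1.0]

```text
clock: 28.3
position: [0.4697, -0.166, 0.2064]
ee_rot: [0.008, 0.993, 0.07, -0.096]
contact_force: [-0.2, -0.6, -1.8]
width: 0.0167
gripper_force: 108.0
```

Request:
drive_tool:
  rows:
    - [[0.014,-0.099,0],[-0.8,-0.11,0],1.0]
    - [[0.014,-0.099,0],[-0.8,-0.11,0],1.0]
    - [[0,0,0],[-1,-0.14,0],1.0]
    - [[0,0,0],[0,0,0],1.0]

```text
clock: 28.8
position: [0.4431, -0.1694, 0.2045]
ee_rot: [0.0, 0.998, 0.07, -0.0]
contact_force: [0.3, -0.1, -1.9]
width: 0.0168
gripper_force: 108.0
```

```bash
python3 - <<'E'
from h import *
show();c=cal("wrist");im=eyes.get_image("wrist")[:,:,::-1];cv2.imwrite("pics/w19.png",im)
g=cv2.cvtColor(im,6);g0=cv2.cvtColor(cv2.imread("pics/w3.png"),6)
print("foot col",g[185:235:2,273:282].mean(1).astype(int))
# tray interior local contrast map
b=np.array([.5353,-.1566]);R_=np.array([[.990,-.139],[.139,.990]])
W=np.zeros((98,115),np.float32)
for i,x in enumerate(np.arange(-90,25)):
  for j,y in enumerate(np.arange(-49,49)):
    P=b+R_@np.array([x,y])/1000;u,v=proj(c,[*P,.008]);
    if 0<=u<559 and 0<=v<419: W[j,i]=g[int(round(v)),int(round(u))]
for r in W[::4,::3].astype(int):print(" ".join("%3d"%k for k in r))
np.save("W.npy",W)
E
```

```text
t 28.8 p [ 0.4431 -0.1694  0.2045] yaw x 7.97 z [-0.0004 -0.0008 -1.    ] F [ 0.2708 -0.1091 -1.8918] w 0.016750140352659634 gf 107.99599885940552 q6 0.9205805407134243
foot col [255 189 122 143 154 154 154 154 155 155 155 157 142 141 141 141 141 141
 140 140 142 119 110 113  73]
107 120  99  98 208 193 175 138 120  98  99 100 188 165 132 108  98 100 105 103 110 124 100  99  96 102 107 114 100  97  96 102 108 111 111 117  96 102 107
108  84  73 111  68  72  79  76  70  84  74  74  78  72  67  74  77  73  71 117 120  79  77  72  85 115  72  73 120 115 108  78  74  73 116 125  74  73  73
109 111 151 144 143 143 143 143 142 141 141 142 140 143 143 143 142 141 142 141 142 141 143 142 142 142 142 142 141 141 140 141 141 139 140 139 141 140 139
110  84 151 141 142 141 140 141 140 140 142 141 141 141 141 141 141 142 142 142 142 142 143 142 142 141 143 142 142 142 142 143 142 142 140 141 140 141 141
112  82 127 142 143 143 143 143 142 144 143 144 144 144 143 143 143 143 143 142 144 143 143 143 144 143 144 142 143 142 141 142 143 142 142 141 140 139 140
113 112 149 142 141 139 139 141 141 141
[... 2380 characters left out ...]
  80  79  80  77  97 101 129 134 134 132 131 131 130 131 130 130 131 130 129
231 117  98 135 134 134  72  81  81  80  81  81  81  80  81  80  80  80  80  81  81  81  82  81  82  82  78 104 144 135 135 135 135 133 133 134 133 133 133
235 121 142 134 134 138  75  78  79  78  79  81  79  81  81  81  79  79  79  79  79  81  81  80  81  81  80  80  79  70 132 134 133 133 133 132 131 130 130
236 122  95 131 130 133  74  78  78  78  78  79  79  77  78  79  79  79  79  79  79  79  79  79  77  78  78  78  79  78  86 133 129 128 129 129 128 128 129
239 123  87 134 134 134  69  80  81  81  80  81  80  80  82  81  81  80  80  80  79  79  80  79  79  80  79  79  80  80  80  79 138 135 136 136 102  95 131
```

The foot is bare, and the ring lies in the tray at roughly bearing x -24 to 3 mm, y 0 to 25 mm. Now I'll take the pick back to the fork.

Request:
drive_tool:
  rows:
    - [[0,0,-0.05],[0.1,3,0],1.0]
    - [[0,0,-0.06],[0.1,5,0],1.0]
    - [[0,0,-0.06],[0.1,5,0],1.0]
    - [[0,0,-0.06],[0.1,5,0],1.0]
    - [[0,0,-0.06],[0.1,5,0],1.0]
    - [[0,0,-0.06],[0.1,5,0],1.0]
    - [[0,0,-0.06],[0.1,4.5,-0.5],1.0]
    - [[0,0,-0.035],[0.07,2.6,-1],1.0]

```text
clock: 29.85
position: [0.4525, 0.1849, 0.1886]
ee_rot: [-0.0, 0.989, -0.151, 0.0]
contact_force: [0.6, -0.2, -2.4]
width: 0.0167
gripper_force: 108.1
```

Request:
drive_tool:
  rows:
    - [[0,0,0],[0,0,-2.5],1.0]
    - [[0,0,0],[0,0,-2.5],1.0]
    - [[0,0,0],[0,0,-2],1.0]
    - [[0,0,0],[0,0,-1.4],1.0]
    - [[0,0,0],[0,0,0],1.0]

```text
clock: 30.48
position: [0.4511, 0.182, 0.1035]
ee_rot: [0.001, 0.988, -0.152, -0.001]
contact_force: [0.0, 0.3, -1.4]
width: 0.0167
gripper_force: 108.1
```

```bash
python3 - <<'E'
from h import *
show();s,p,M=pose();print("to pre",(np.array([.4508,.182,.1045])-p)*100)
E
```

```text
t 30.48 p [0.4511 0.182  0.1035] yaw x -17.45 z [-0.0027 -0.0009 -1.    ] F [ 0.0096  0.2622 -1.4445] w 0.016701273270855348 gf 108.05012226104736 q6 2.1160161727048035
to pre [-0.0348 -0.0009  0.0963]
```

Request:
drive_tool:
  rows:
    - [[0,0,0],[1.5,-0.58,0],1.0]
    - [[0,0,0],[1.5,-0.58,0],1.0]
    - [[0,0,0],[1.5,-0.58,0],1.0]
    - [[0,0,0],[1.5,-0.58,0],1.0]

```text
clock: 30.98
position: [0.513, 0.1579, 0.1049]
ee_rot: [-0.0, 0.988, -0.152, 0.0]
contact_force: [1.2, -0.6, -2.0]
width: 0.0168
gripper_force: 108.1
```

Request:
drive_tool:
  rows:
    - [[0,0,0],[0.9,-0.35,0],1.0]
    - [[0,0,0],[0.54,-0.2,0],1.0]
    - [[0,0,0],[0,0,-0.5],1.0]
    - [[0,0,0],[0,0,-0.4],1.0]
    - [[0,0,0],[0,0,0],1.0]

```text
clock: 31.6
position: [0.5248, 0.1532, 0.0951]
ee_rot: [0.0, 0.988, -0.152, -0.001]
contact_force: [0.2, 0.4, -0.8]
width: 0.0169
gripper_force: 108.1
```

```bash
python3 - <<'E'
from h import *
show();s,p,M=pose();print((np.array([.5255,.1533,.0899])-p)*100)
E
```

```text
t 31.6 p [0.5248 0.1532 0.0951] yaw x -17.47 z [-0.0016 -0.0003 -1.    ] F [ 0.1838  0.4468 -0.7889] w 0.01689421168614335 gf 108.05302262306213 q6 2.0323292111633524
[ 0.0693  0.0115 -0.5157]
```

Now I'll lower it until the collar touches.

Request:
drive_tool:
  rows:
    - [[0,0,0],[0.06,0,-0.2],1.0]
    - [[0,0,0],[0,0,-0.2],1.0]
    - [[0,0,0],[0,0,-0.05],1.0]
    - [[0,0,0],[0,0,0],1.0]

```text
clock: 32.1
position: [0.5264, 0.1531, 0.0911]
ee_rot: [0.0, 0.988, -0.152, 0.0]
contact_force: [0.5, -0.1, -0.8]
width: 0.0166
gripper_force: 108.1
```

Request:
drive_tool:
  rows:
    - [[0,0,0],[0,0,-0.05],1.0]
    - [[0,0,0],[0,0,0],1.0]

```text
clock: 32.35
position: [0.5265, 0.1531, 0.0909]
ee_rot: [-0.0, 0.988, -0.152, 0.0]
contact_force: [-1.2, -0.7, 0.3]
width: 0.0168
gripper_force: 108.3
```

Request:
drive_tool:
  rows:
    - [[0,0,0],[-0.1,0.02,-0.03],1.0]
    - [[0,0,0],[0,0,0],1.8]
    - [[0,0,0],[0,0,0],2.2]
    - [[0,0,0],[0,0,0],3]
    - [[0,0,0],[0,0,0],5]
    - [[0,0,0],[0,0,0],5]

```text
clock: 33.1
position: [0.5253, 0.1533, 0.0902]
ee_rot: [0.0, 0.988, -0.152, -0.0]
contact_force: [0.4, 0.0, 0.5]
width: 0.0503
gripper_force: 0.0
```

Request:
drive_tool:
  rows:
    - [[0,0,0],[0,0,1],5]
    - [[0,0,0],[0,0,2],5]
    - [[0,0,0],[0,0,3],5]
    - [[0,0,0],[0,0,3],5]
    - [[0,0,0],[0,0,2.3],5]
    - [[0,0,0],[0,0,0],5]
    - [[0,0,0],[0,0,0],5]

```text
clock: 33.98
position: [0.5248, 0.1532, 0.2028]
ee_rot: [0.0, 0.988, -0.152, -0.001]
contact_force: [0.6, -0.1, -0.7]
width: 0.0502
gripper_force: 0.0
```

```bash
python3 - <<'E'
from h import *
show();c=cal("wrist");im=eyes.get_image("wrist")[:,:,::-1];cv2.imwrite("pics/w20.png",im)
for f,cc,im_ in(("w20",c,im),("w1",(np.load("w1.npz")["K"],np.load("w1.npz")["V"]),cv2.imread("pics/w1.png"))):
    u,v=proj(cc,[.5247,.1528,.126]).astype(int)
    m=cv2.inRange(im_,(0,0,0),(55,55,55))[v-40:v+30,u-30:u+30]
    n,l,st,ce=cv2.connectedComponentsWithStats(m);k=1+np.argmax(st[1:,4]);x,y,w,h,a=st[k]
    print(f,st[k],onz(cc,(x+w/2+u-30,y+h-2+v-40),.126), onz(cc,(ce[k]+[u-30,v-40]),.113))
S=cal("scene");im=eyes.get_image("scene")[:,:,::-1];g=cv2.cvtColor(im,6);g0=cv2.cvtColor(cv2.imread("pics/scene0.png"),6)
d=cv2.absdiff(g,g0)>40
for n,(x0,y0,x1,y1) in dict(fork=(245,165,300,240),tray=(280,290,385,370),axle=(340,265,400,310),coupl=(325,195,360,235),tin=(265,158,298,190),marker=(195,232,230,278),brown=(305,208,335,260)).items():
    yy,xx=np.where(d[y0:y1,x0:x1]);print(n,len(xx),(xx.mean()+x0,yy.mean()+y0) if len(xx) else "")
    if n=="tray" and len(xx):print(onz(S,(xx.mean()+x0,yy.mean()+y0),.01))
E
```

```text
t 33.98 p [0.5248 0.1532 0.2028] yaw x -17.49 z [-0.0011 -0.0002 -1.    ] F [ 0.5796 -0.0653 -0.7015] w 0.05024543296157988 gf 0.0 q6 2.0327857550020405
w20 [ 16  12  26  42 768] [0.517  0.1562 0.126 ] [0.5287 0.1533 0.113 ]
w1 [ 16  13  28  43 846] [0.516  0.1567 0.126 ] [0.5266 0.1531 0.113 ]
fork 465 (np.float64(278.1225806451613), np.float64(189.73333333333335))
tray 126 (np.float64(353.6031746031746), np.float64(305.08730158730157))
[ 0.5676 -0.1281  0.01  ]
axle 133 (np.float64(363.0451127819549), np.float64(287.97744360902254))
coupl 0 
tin 222 (np.float64(280.14864864864865), np.float64(170.44144144144144))
marker 0 
brown 0
```

```bash
python3 - <<'E'
from h import *
S=cal("scene");T=cal("top");b=np.array([.5353,-.1566]);Rm=np.array([[.990,.139],[-.139,.990]])
for n,c,z in(("scene",S,.008),("top",T,.008)):
    im=eyes.get_image(n)[:,:,::-1];d=(cv2.absdiff(cv2.cvtColor(im,6),cv2.cvtColor(cv2.imread(f"pics/{n}0.png"),6))>25).astype(np.uint8)
    k,l,st,ce=cv2.connectedComponentsWithStats(cv2.dilate(d,np.ones((2,2))))
    for i in range(1,k):
        P=onz(c,ce[i],z);q=Rm@(P[:2]-b)*1000
        if st[i,4]>6 and -100<q[0]<60 and abs(q[1])<60:print(n,st[i],q.round(0))
E
```

```text
scene [344 308  16  14 137] [20. 11.]
scene [369 312   4   3  10] [50. -3.]
top [418 179   7   4  20] [ 40. -29.]
top [413 186  16  11 118] [ 19. -22.]
top [397 192  13   9  87] [17. 14.]
```

```bash
python3 - <<'E'
from h import *
b=np.array([.5353,-.1566]);R_=np.array([[.990,-.139],[.139,.990]])
W=np.load("W.npy");print("wrist y0..30,x-30..8 step2");
for r in W[46:82:2,58:100:2].astype(int):print(" ".join("%3d"%k for k in r))
for n in("scene","top"):
    c=cal(n);u,v=proj(c,[*(b+R_@[-.010,.013]),.008]).astype(int)
    a=cv2.cvtColor(eyes.get_image(n)[:,:,::-1],6).astype(int)-cv2.cvtColor(cv2.imread(f"pics/{n}0.png"),6)
    print(n,u,v);print(a[v-14:v+12,u-16:u+16])
E
```

```text
wrist y0..30,x-30..8 step2
 80  80  81  81  76 120 138 137 138 138 137 137 138 136 135 136 136 135 135 134 134
 81  81  81  81  81  99 137 135 134 133 134 133 134 134 136 120 112 105 136 134 133
 82  83  83  83  82  89 142 138 138 138 138 137 139 124 111 130 136 132 117 137 136
 83  82  82  82  81  73 143 138 139 139 134 127 111 131 140 124  96 133 114 139 134
 81  82  82  82  78 147 139 109 112 127 126 133 140 124  93 108 135 111 136 103 134
 79  79  79  79  73 135 116 139 136 121 114  99  85  80 134 130 131 100 130 117 130
 78  79  78  78  98 107 143 108  95 106 109 138 137 135 131 132 132 128 106 137 128
 82  82  82  83  98 119 131  72 142 137 138 136 136 137 136 136 136 136 118 125 105
 81  82  78  65  77 131 110 143 137 135 134 135 135 135 135 135 134 135 135  93 127
 82  80  85 127 133 120  86 140 136 135 135 135 136 135 135 135 136 135 140  90 134
 79  79  98 111 109 116 138 133 133 133 132 131 132 132 132 132 136 123 110 115 105
 80  79  96 135 134 134 133 133 133 131 131 131 131 132 133 133 110 140 108  93 105
 82  81  90 113 118 135 133 132 132 131 131 131 132 133 111 125 1
[... 6682 characters left out ...]
4  -4  -5  -5  -4  -6  -6  -5  -5]
 [ -7  -6  -6  -4  -3  -4  -4  -5  -6  -6   3   3  -3  -4  -4  -4 -10 -21
  -20 -15 -13  -9  -6  -5  -5  -5  -5  -3  -4  -5  -5  -5]
 [ -7  -6  -5  -5  -5  -4  -5  -5  -5  -4   0   0  -3  -4  -3  -6 -10 -20
  -21 -14 -11  -7  -4  -4  -5  -2  -5  -4  -4  -5  -5  -5]
 [ -5  -6  -6  -4  -4  -4  -4  -4  -5  -5  -3  -4  -5  -4  -4  -3  -8 -17
  -18 -13  -6  -4  -3  -5  -5  -5  -5  -4  -4  -4  -4  -4]
 [ -4  -7  -8  -6  -4  -3  -4  -3  -6  -4  -4  -6  -4  -5  -5  -5  -6  -9
  -11  -9  -4  -3  -3  -4  -3  -4  -4  -4  -5  -4  -3  -4]
 [ -6  -7  -7  -6  -5  -4  -4  -5  -4  -3  -4  -4  -4  -5  -4  -3  -4  -5
   -6  -6  -4  -5  -5  -5  -5  -5  -5  -4  -5  -5  -4  -5]]
```

The ring shows clearly, lying flat in the tray and seen in all three cameras. The axle is in its bearing and the pick hangs in its fork, so I'll hand in.

```bash
python3 -c "
from rig import job
print(job.sign_off())"
```

```text
the job is handed in; nothing more can be done
None
```

I pried the ring off and left it lying in the catch tray, with the axle still in its bearing and the pick hung back in its fork; the job was handed in at about 34 s, and the sign-off returned no verdict.

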